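# Close up a loaded blotting cassette

## Task

The cassette on the bench is loaded with its gel plate. Take the perforated separator plate by its handle from the sloping draining stand and lay it gently (not dropped) flat in the cassette's pocket on top of the gel plate and let go; then shut the lid fully, and after that swing the clamp bar all the way down onto the lid. Do not knock the things standing around.

Things in the scene. Friction and masses are not known exactly. Their poses are not given: they have to be found in the camera images.
- separator: Bare aluminium plate 120 (its x) x 90 (its y) x 5 mm, 0.11-0.22 kg, holes drawn on. Origin: centre of its underside; z: out of its upper face. Bow handle over its middle: bar along x, 60 long, 12 wide, 20 to 32 mm above the origin, posts at x +-24 mm. Starts loose on the stand's slope against the lip (z leans 35 deg from vertical); must be turned level. A half turn about z is as good.
- stand: Fixed steel draining stand, about 130 x 110 mm. Origin: on the bench below the middle of its sloping face, which is 58 mm up there; the face (130 mm along the slope, 110 wide) rises at 35 deg towards the stand's +x, away from the robot; a lip at its lower edge stands 10 mm above the face. Stand and cassette: one is left, the other right.
- cassette: Fixed grey plastic frame 160 (x) x 130 (y) mm, walls 30 mm high. Origin: on the bench below its middle; x points to the hinge side (away from the robot). Pocket 126 (x) x 96 (y) mm, centred; floor at 10 mm, gel plate's top at 16 mm: the seated separator's origin is 16 mm above the cassette's, its x along the cassette's x, with 3 mm play on each side.
- gel_plate: Loose clear glass plate 120 x 90 x 6 mm, 0.16 kg, lying in the cassette's pocket from the start; origin: centre of its underside. Leave it there.
- pocket (a point): Centre of the pocket's floor, 10 mm above the cassette's origin; axes as the cassette.
- lid (a joint): Angle (rad) of the white hinged frame lid: 0 shut, 1.6-1.75 at the start (standing up, leaning back), stop 1.9. Friction hinge, stays where left; about 3 N at the free edge moves it. 167 mm from pin to free edge, 126 wide, 8 thick, two rubber strips beneath; free-edge rail 33 mm deep; the separator's handle passes through its window 98 (x) x 74 mm. Shut, its top is 39 mm above the bench.
- lid_hinge (a point): Middle of the lid's hinge pin: 88 mm along the cassette's x from its origin, 35 mm above the bench; axes as the cassette. The lid turns about this point's y.
- lid_edge (a point): On the lid's upper (outer) face, 155 mm from the hinge pin, in the middle of the free-edge rail. Axes of the lid: x from the free edge to the hinge, z out of the outer face. With the lid standing up the outer face looks away from the robot.
- clamp (a joint): Angle (rad) of the clamp bar: 0 down across the lid's front rail, 1.5-1.9 at the start (standing up at the cassette's left front corner, or leaning out to the left), stop 2.1. Friction hinge, stays where left; about 1.5 N at its end moves it. Steel bar 14 wide, 10 thick, 144 mm from pin to end; the last 60 mm is a black grip, 18 wide. It passes in front of the separator's handle.
- clamp_hinge (a point): The clamp's pin: in the cassette's frame at x -66, y +77, z 44 mm; axes as the cassette. The bar turns about this point's x; down, it points along -y.
- clamp_end (a point): End of the clamp bar's grip, 144 mm from its pin. Axes of the bar: y from end to pin, z out of the face that is up when it is down.
- petri_stack: Stack of clear dishes, 91 mm across, 45 mm high; origin under its middle. Bystander.
- bench_timer: Small white timer, 62 x 66 x 18 mm; origin under its middle. Bystander.
- brown_bottle: Brown bottle, 43 mm across, 95 mm high; origin under its middle. Bystander.
- beaker: Small clear beaker, 44 mm across, 60 mm high; origin under its middle. Bystander.

How it is judged:
By the outcome, as a careful person would: the job done as asked, in the order asked, and still so for the second after the job is handed in, with the robot touching nothing.
It also fails if it takes over 72 s, if anything falls off the work surface, if the arm or the gripper's body presses on something with over 40 N, if the wrist force passes 120 N, or if a joint passes its speed limit or range.

## Robot

A 6-joint arm with a two-finger parallel gripper is mounted at the origin on a cart in front of the work surface, level with it; the furniture and walls round the work are solid. World frame = base frame: x ahead of the robot, y to its left, z up, the work surface at z = 0. Lengths are in m, angles in rad, forces in N, time in s.
With the tool pointing down it reaches from about 0.35 to 0.775 m from the base axis. Payload 7.3 kg.
Tool frame: the origin (TCP) lies midway between the tips of the shut fingers; the grasp point (between the pads) lies 19 mm behind it; z points along the fingers, y is the line along which they close (so a half turn about z gives the same grasp; the last joint's range is limited). The gripper opens to 92 mm and grips with 3 to 60 N. Pads are 19 mm wide; open, the fingers measure 130 mm over their backs; the gripper's body (75 mm by 190 mm) begins 47 mm behind the grasp point.
Start: joints at [1.03, 0.342, 1.524, -0, 1.275, -0.146], TCP at [0.202, 0.485, 0.227] pointing down, gripper open.
Joint ranges: [-2.53, 2.53], [-0.77, 2.02], [0.04, 2.7], [-1, 4.14], [0.28, 2.66], [-3.11, 3.11]. Speed limits (rad/s): [2.57, 2.57, 3.14, 3.14, 3.14, 3.14].

## Interface

Orientations are given as [roll, pitch, yaw] about the fixed x, y, z axes, in that order (R = Rz(yaw) Ry(pitch) Rx(roll)).
In Python, from cell import robot, read_camera, camera_params, nets gives the robot as it stands. The module is installed in compiled form; this text tells all that it offers.
- The arm moves only by the tool step_arm, never from a script. Its argument "steps" is a list of rows, each an object of numbers: "x", "y", "z": the shift along the tool's x, y, z as a fraction of full scale; "rx", "ry", "rz": the turn, a rotation vector about the tool's x, y, z as a fraction of full scale; "claw": the opening, from -1 (shut) to 1 (fully open). In form: [{"x": .., "y": .., "z": .., "rx": .., "ry": .., "rz": .., "claw": ..}, ...]. A call has 1 to 12 rows; each row is the pose to reach, as a shift and turn from the pose commanded when the call began, along the tool's axes at that moment; what a row does not reach only later rows make up. Full scale, the value 1, is 750 mm for a shift and pi/4 rad for a turn. A row lasts 1/12 s, in which the tool goes at most 41.7 mm and 7.16 degrees, less where a joint would pass 70% of its speed; a pose out of reach is approached as far as the arm can. A call with a number of a shift or a turn outside -1 to 1 is refused whole. A call with a gripper value outside its range is refused whole. The fingers move at their own pace and stop on an object; "squeeze" is the grip in N (left out, the last holds). Time passes only in rows, so rows that repeat a pose let the fingers close. It gives the time, the measured TCP pose, the force, the opening and the grip force at its end, in the units of the state.
- robot.observe(): the state, without advancing time (a new reading comes with each control period).
- read_camera(name): name is "side" or "top"; returns (picture, depth): 400x640x3 uint8, blue, green, red; 400x640 float32, m along the optical axis (not along the pixel's ray), 0 where there is no reading.
- camera_params(name): a dict with "fx", "fy", "cx", "cy" (pixels), "R" (3x3) and "t" (3): a world point X has camera coordinates R X + t. Camera axes: x right, y down, z forward; pixel columns grow to the right and rows downward; lengths in m; the calibration is good to about 2 mm. A picture is of the moment at which its call begins. camera_params takes no time and is no camera call.
- robot.hand_in(): hands the job in; it is judged then, once.
Trained networks look in the newest picture that a camera, given by its name, has taken for a name from the list of things; names that differ only in an ending like _2 or _b are one class to them, and where a whole thing is asked for, a point or a joint stands for the part that bears it (a point fixed in the world has none). Each returns a list of dicts, best first, with "conf" (0 to 1); they miss things now and then, are a little off and sometimes report something else, mostly with a low value. They report only what shows in the picture. A call takes as long as a camera call.
- nets.masks_of(camera, query): "region" (400x640 bool, what is visible of it) and "box" ([left, top, right, bottom] in pixels, round what is visible of it).
- nets.landmark_of(camera, query): "pixel" ([row, column] in pixels: a listed point, or the origin of a listed thing).
The state is a dict: "time": time; "qpos": joint angles; "qvel": joint speeds; "joint_efforts": joint torques, N m; "tool_pos": TCP position; "tool_rot": TCP orientation; "contact_force": force on the tool from outside, world axes, zero at the start; "torque": the same for the moment, N m; "opening": finger opening in m; "grip_force": force on a finger pad.
Only numpy, scipy, OpenCV 4.12 (cv2) and the standard library are available. Lean on these libraries where they do the work, as an engineer would, in place of code of your own. Each camera call takes 0.05 s, during which the arm holds its last target. There are 200 camera calls.

## Working session

There is one attempt and no reset: what is moved stays moved. The work goes in short steps, Python scripts to look and compute and a tool call to move; the robot and the scene stay as the last step left them, time stands still between calls to the robot, and variables do not carry over. Pictures are saved under pics/ and viewed, at most 10 in all, crops included, and the job is handed in when it is done.

Besides the shell and the picture viewer there is one more tool, called after "Call:" as name(argument=value, ...), one argument or row to a line, values as JSON. step_arm: Moves the arm, as the interface text tells. Its arguments: {"type":"object","properties":{"steps":{"type":"array","items":{"type":"object","properties":{"x":{"type":"number","minimum":-1,"maximum":1},"y":{"type":"number","minimum":-1,"maximum":1},"z":{"type":"number","minimum":-1,"maximum":1},"rx":{"type":"number","minimum":-1,"maximum":1},"ry":{"type":"number","minimum":-1,"maximum":1},"rz":{"type":"number","minimum":-1,"maximum":1},"claw":{"type":"number"}}}},"squeeze":{"type":"number"}},"required":["steps"]}

```bash
mkdir -p pics
cat > h.py <<'E'
import numpy as np, cv2
from cell import robot, read_camera, camera_params, nets
from scipy.spatial.transform import Rotation as Ro
def cloud(name,depth):
    p=camera_params(name); R=np.array(p["R"]); t=np.array(p["t"])
    v,u=np.mgrid[0:400,0:640]
    c=np.stack([(u-p["cx"])/p["fx"]*depth,(v-p["cy"])/p["fy"]*depth,depth],-1)
    return (c-t)@R
def proj(name,X):
    p=camera_params(name); c=np.array(p["R"])@np.array(X)+np.array(p["t"])
    return [p["cx"]+p["fx"]*c[0]/c[2],p["cy"]+p["fy"]*c[1]/c[2]]
E
python3 - <<'E'
from h import *
for n in("top","side"):
    im,d=read_camera(n); cv2.imwrite(f"pics/{n}0.png",im); np.save(n,d)
    P=cloud(n,d); p=camera_params(n); print(n,"cam pos",-np.array(p["R"]).T@np.array(p["t"]))
    for q in "separator stand cassette lid clamp petri_stack bench_timer brown_bottle beaker".split():
        m=nets.masks_of(n,q)
        if m:
            r=m[0]["region"]&(d>0); X=P[r]
            print(q,round(m[0]["conf"],2),m[0]["box"],len(X),np.percentile(X,[2,50,98],axis=0).round(3).tolist() if len(X) else'')
    for q in "separator stand cassette pocket lid_hinge lid_edge clamp_hinge clamp_end".split():
        m=nets.landmark_of(n,q)
        if m:
            a,b=np.round(m[0]["pixel"]).astype(int); print(q,round(m[0]["conf"],2),a,b,P[a,b].round(3))
s=robot.observe();print(s["time"],s["tool_pos"],s["tool_rot"])
E
```

```text
top cam pos [0.24138263 0.01057211 1.42785707]
separator 0.62 [328.2, 169.5, 366.2, 211.9] 1327 [[0.486, -0.117, 0.028], [0.533, -0.073, 0.066], [0.581, -0.03, 0.096]]
stand 0.86 [322.3, 168.5, 369.3, 216.0] 503 [[0.474, -0.132, 0.002], [0.532, -0.098, 0.054], [0.591, -0.02, 0.097]]
cassette 0.72 [194.4, 128.8, 265.4, 212.0] 2485 [[0.477, 0.147, 0.001], [0.62, 0.224, 0.032], [0.653, 0.297, 0.201]]
lid 0.93 [209.0, 130.8, 263.1, 155.2] 874 [[0.638, 0.15, 0.033], [0.647, 0.209, 0.146], [0.657, 0.272, 0.203]]
clamp 0.59 [193.3, 194.1, 216.5, 207.9] 163 [[0.482, 0.281, -0.003], [0.489, 0.294, 0.125], [0.527, 0.35, 0.186]]
petri_stack 0.74 [280.2, 129.2, 310.0, 162.9] 865 [[0.616, 0.027, 0.009], [0.655, 0.066, 0.044], [0.701, 0.106, 0.05]]
bench_timer 0.67 [278.3, 241.6, 299.7, 266.7] 531 [[0.333, 0.046, 0.005], [0.363, 0.077, 0.015], [0.393, 0.11, 0.022]]
brown_bottle 0.8 [423.2, 215.5, 441.4, 231.9] 278 [[0.429, -0.333, 0.005], [0.444, -0.312, 0.062], [0.467, -0.299, 0.099]]
beaker 0.49 [173.4, 176.0, 193.6, 198.5] 285 [[0.517, 0.356, -0.004], [0.541, 0.381, 0.026], [0.561, 0.397, 0.061
[... 1133 characters left out ...]
, 0.015], [0.397, 0.114, 0.018]]
brown_bottle 0.79 [323.9, 150.8, 331.3, 175.6] 245 [[0.435, -0.327, 0.004], [0.454, -0.305, 0.05], [0.471, -0.295, 0.095]]
beaker 0.68 [292.9, 296.8, 309.5, 332.0] 645 [[0.52, 0.357, 0.006], [0.539, 0.391, 0.037], [0.558, 0.399, 0.06]]
separator 0.67 197 300 [ 0.545 -0.032  0.067]
stand 0.91 213 303 [ 0.536 -0.043  0.005]
cassette 0.98 269 292 [0.559 0.229 0.016]
pocket 0.76 264 291 [0.562 0.212 0.017]
lid_hinge 0.87 259 256 [0.643 0.229 0.046]
lid_edge 0.73 203 244 [ 0.726 -0.111 -0.   ]
clamp_hinge 0.61 274 316 [0.503 0.291 0.055]
clamp_end 0.81 225 323 [0.477 0.016 0.001]
1.8 [0.20190338 0.48462325 0.22674419] [3.14153134e+00 1.39885534e-05 2.74677615e+00]
```

Run:
```python
import cv2,numpy as np
a=cv2.imread("pics/top0.png")[110:290,160:460]; b=cv2.imread("pics/side0.png")[140:340,200:400]
cv2.imwrite("pics/c1.png",cv2.resize(a,None,fx=2.6,fy=2.6,interpolation=2))
cv2.imwrite("pics/c2.png",cv2.resize(b,None,fx=3,fy=3,interpolation=2))
```

```text
(no output)
```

View pics/c1.png

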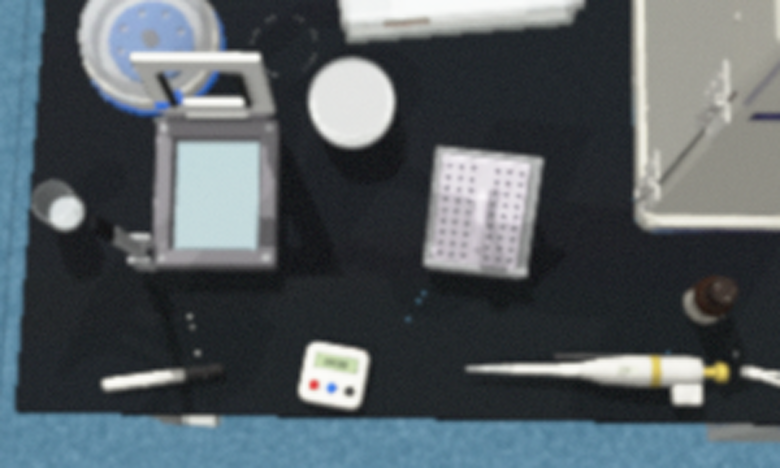

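View pics/c2.png

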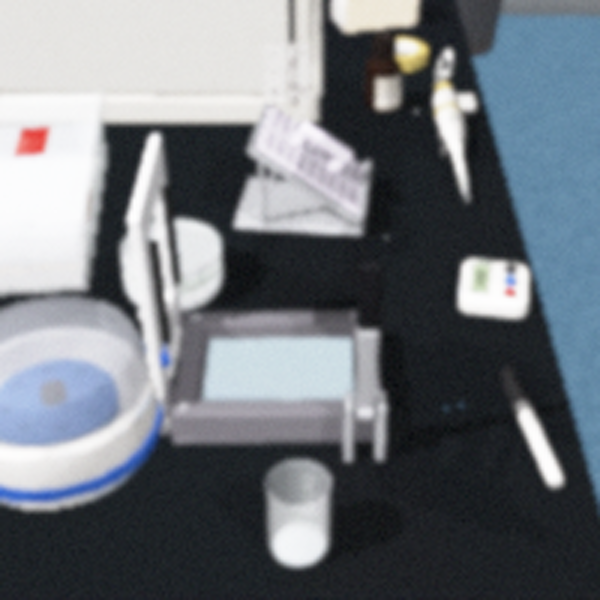

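```bash
cat > fit.py <<'E'
from h import *
from scipy.optimize import minimize
ds={"top":[],"side":[]}
for k in range(4):
    for n in ds: ds[n].append(read_camera(n)[1])
D={n:np.median(v,0) for n,v in ds.items()}
C={n:cloud(n,d)[d>0] for n,d in D.items()}
np.savez("clouds.npz",**C)
def box(P,lo,hi): return P[((P>lo)&(P<hi)).all(1)]
for n in C:
    P=box(C[n],[.45,.13,-.01],[.67,.31,.04])
    P=P[P[:,2]<.036]
    w=np.where(P[:,2]>.024,1.,-1.)
    def model(p):
        c,s=np.cos(p[2]),np.sin(p[2]); d=P[:,:2]-p[:2]
        u=d[:,0]*c+d[:,1]*s; v=-d[:,0]*s+d[:,1]*c
        f=lambda x,h:1/(1+np.exp((np.abs(x)-h)/.0015))
        return np.sum(w*(f(u,.08)*f(v,.065)-f(u,.063)*f(v,.048)))
    best=max(((model([x,y,t]),x,y,t) for x in np.arange(.54,.59,.004) for y in np.arange(.19,.24,.004) for t in np.arange(-.12,.13,.03)))
    r=minimize(lambda p:-model(p),best[1:],method="Nelder-Mead",options=dict(initial_simplex=[np.array(best[1:])+e for e in ([0,0,0],[.004,0,0],[0,.004,0],[0,0,.04])]))
    print(n,"cassette",r.x.round(4),-r.fun,len(P), "wallz",np.median(P[w>0,2]).round(4), "gel z",np.median(P[(abs(P[:,:2]-r.x[:2])<.03).all(1),2]).round(4))
    # separator plane
    Q=box(C[n],[.44,-.16,.012],[.63,.01,.14])
    nrm0=np.array([-np.sin(.61),0,np.cos(.61)]); 
    def pl(q,sel):
        c=q[sel].mean(0); return c,np.linalg.svd(q[sel]-c)[2][2]
    h=Q@nrm0; sel=abs(h-np.median(h))<.006
    for k in range(6):
        c,m=pl(Q,sel); m*=np.sign(m[2]); h=(Q-c)@m; sel=abs(h)<.003
    print(n,"plane normal",m.round(3),"tilt",np.degrees(np.arccos(m[2])).round(2),"yaw uphill",np.degrees(np.arctan2(-m[1],-m[0])).round(2),"n",sel.sum(),"std",h[sel].std())
    yaw=np.arctan2(-m[1],-m[0]); ey=np.array([-np.sin(yaw),np.cos(yaw),0]); ex=np.cross(ey,m)
    S=np.c_[(Q-c)@ex,(Q-c)@ey,h]
    top=S[sel]; print("rect",cv2.minAreaRect((top[:,:2]*1000).astype(np.float32)))
    H=S[(S[:,2]>.018)&(S[:,2]<.032)&(abs(S[:,0])<.05)&(abs(S[:,1])<.03)]
    print("handle",len(H),cv2.minAreaRect((H[:,:2]*1000).astype(np.float32)),H.mean(0),"hz",np.percentile(H[:,2],[10,50,90]))
    print("c",c.round(4),"ex",ex.round(3),"ey",ey.round(3),"hworld",(c+np.c_[ex,ey,m]@H.mean(0)).round(4))
    # lid, clamp
    L=box(C[n],[.62,.15,.06],[.70,.28,.25])
    if len(L)>20: print("lid slope dx/dz",np.polyfit(L[:,2],L[:,0],1),np.percentile(L[:,2],99), L[:,1].min(),L[:,1].max())
    K=box(C[n],[.475,.27,.06],[.515,.36,.22]); print("clamp",len(K),np.polyfit(K[:,2],K[:,1],1),np.median(K[:,0]),K.max(0))
E
python3 fit.py
```

```text
top cassette [0.5592 0.2116 0.0121] 826.5956102175031 4315 wallz 0.0289 gel z 0.0148
top plane normal [-0.568  0.047  0.822] tilt 34.73 yaw uphill -4.72 n 1263 std 0.001416817403017444
rect ((-1.6908683776855469, -1.8352546691894531), (107.69505310058594, 131.0876007080078), 89.70408630371094)
handle 96 ((-0.5315418243408203, 1.032804012298584), (11.78907299041748, 60.83487319946289), 89.4772720336914) [0.00154189 0.00110569 0.02640931] hz [0.02407363 0.02673623 0.02879087]
c [ 0.5328 -0.0743  0.0616] ex [ 0.819 -0.068  0.57 ] ey [0.082 0.997 0.   ] hworld [ 0.5192 -0.072   0.0841]
lid slope dx/dz [-0.06961109  0.66332587] 0.2025196754873333 0.15007117499948747 0.27920155207774744
clamp 134 [0.13549775 0.27575179] 0.48808944802344956 [0.49790569 0.3060449  0.18707259]
side cassette [0.5596 0.2072 0.0187] 473.3930259509264 4103 wallz 0.0294 gel z 0.0157
side plane normal [-0.569  0.061  0.82 ] tilt 34.93 yaw uphill -6.12 n 490 std 0.0007992229223181444
rect ((-1.5869026184082031, -5.776294708251953), (122.90802764892578, 101.89447021484375), 2.4074480533599854)
handle 76 ((-0.7041015625, -9.20422649383545), (59.50578308105469, 11.961909294128418), 0.43512263894081116) [ 0.00047067 -0.00669367  0.02408789] hz [0.01995558 0.02475376 0.02710679]
c [ 0.5354 -0.0621  0.062 ] ex [ 0.815 -0.087  0.573] ey [0.107 0.994 0.   ] hworld [ 0.5214 -0.0674  0.082 ]
lid slope dx/dz [-0.03631443  0.65767154] 0.20185038786992043 0.15075657039376575 0.27998033874663675
clamp 350 [0.11177796 0.2873133 ] 0.49156281859404105 [0.50046944 0.30926029 0.18676994]
```

```bash
cat > edge.py <<'E'
from h import *
from scipy.optimize import minimize
from scipy.ndimage import map_coordinates
def imgs(k=4): return {n:np.mean([read_camera(n)[0].astype(float) for _ in range(k)],0) for n in("top","side")}
def projv(n,X):
    p=camera_params(n); c=X@np.array(p["R"]).T+np.array(p["t"])
    return np.c_[p["cx"]+p["fx"]*c[:,0]/c[:,2],p["cy"]+p["fy"]*c[:,1]/c[:,2]]
def grad(im):
    g=0
    for ch in range(3):
        a=cv2.GaussianBlur(im[...,ch],(0,0),.8); g=g+np.hypot(cv2.Sobel(a,-1,1,0),cv2.Sobel(a,-1,0,1))
    return np.minimum(g,400)
def rect(hx,hy,z,sides="nspm"):
    t=np.linspace(-.95,.95,60); o=[]
    if "n" in sides:o.append(np.c_[0*t+hx,t*hy])
    if "s" in sides:o.append(np.c_[0*t-hx,t*hy])
    if "p" in sides:o.append(np.c_[t*hx,0*t+hy])
    if "m" in sides:o.append(np.c_[t*hx,0*t-hy])
    o=np.vstack(o); return np.c_[o,0*o[:,0]+z]
def fit(G,pts,pose,p0,span):
    f=lambda p:-sum(map_coordinates(G[n],projv(n,pose(p,pts))[:,::-1].T,order=1).mean() for n in G)
    p0=np.array(p0,float); span=np.array(span); rng=np.random.default_rng(0)
    c=[p0+span*rng.uniform(-1,1,len(p0)) for _ in range(600)]; c.sort(key=f)
    rs=[minimize(f,q,method="Nelder-Mead") for q in c[:5]]; r=min(rs,key=lambda r:r.fun); return r.x,-r.fun
E
python3 - <<'E'
from edge import *
I=imgs(); G={n:grad(i) for n,i in I.items()}
np.savez("imgs0.npz",**I)
def cp(p,X): return X@Ro.from_euler("z",p[2]).as_matrix().T+[p[0],p[1],0]
sets={"inner":rect(.063,.048,.03),"outer":rect(.08,.065,.03,"spm"),"both":np.vstack([rect(.063,.048,.03),rect(.08,.065,.03,"spm")])}
for k,S in sets.items():
    for g in (["top"],["side"],["top","side"]):
        print("cass",k,g,fit({n:G[n] for n in g},S,cp,[.5594,.2094,.015],[.006,.006,.03]))
def sp(p,X): return X@(Ro.from_euler("z",p[2])*Ro.from_euler("y",-np.radians(35))).as_matrix().T+[p[0],p[1],p[3]]
S=np.vstack([rect(.06,.045,.005)])
for g in (["top"],["side"],["top","side"]):
    print("sep",g,fit({n:G[n] for n in g},S,sp,[.536,-.0725,-.09,.058],[.006,.006,.03,.003]))
H=rect(.03,.006,.032,"nspm")
for g in (["top"],["side"],["top","side"]):
    print("hand",g,fit({n:G[n] for n in g},H,sp,[.536,-.0725,-.09,.058],[.006,.006,.03,.002]))
E
```

```text
cass inner ['top'] (array([0.54377504, 0.21099958, 0.01689063]), np.float64(357.9544656441176))
cass inner ['side'] (array([0.55495121, 0.211974  , 0.00350286]), np.float64(262.72518194590236))Traceback (most recent call last):
  File "<stdin>", line 8, in <module>
  File "edge.py", line 23, in fit
    c=[p0+span*rng.uniform(-1,1,len(p0)) for _ in range(600)]; c.sort(key=f)
                                                               ~~~~~~^^^^^^^
  File "edge.py", line 21, in <lambda>
    f=lambda p:-sum(map_coordinates(G[n],projv(n,pose(p,pts))[:,::-1].T,order=1).mean() for n in G)
                ~~~^^^^^^^^^^^^^^^^^^^^^^^^^^^^^^^^^^^^^^^^^^^^^^^^^^^^^^^^^^^^^^^^^^^^^^^^^^^^^^^^
  File "edge.py", line 21, in <genexpr>
    f=lambda p:-sum(map_coordinates(G[n],projv(n,pose(p,pts))[:,::-1].T,order=1).mean() for n in G)
                                         ~~~~~^^^^^^^^^^^^^^^
  File "edge.py", line 6, in projv
    p=camera_params(n); c=X@np.array(p["R"]).T+np.array(p["t"])
ValueError: time passes only in moves, steps and waits
```

```bash
sed -i 's/^def cloud/_c={n:camera_params(n) for n in("top","side")}\ncamera_params=_c.__getitem__\ndef cloud/' h.py
python3 - <<'E'
from edge import *
I=np.load("imgs0.npz"); G={n:grad(I[n]) for n in I}
def cp(p,X): return X@Ro.from_euler("z",p[2]).as_matrix().T+[p[0],p[1],0]
sets={"inner":rect(.063,.048,.03),"outer":rect(.08,.065,.03,"spm"),"both":np.vstack([rect(.063,.048,.03),rect(.08,.065,.03,"spm")]),"gel":rect(.06,.045,.016)}
for k,S in sets.items():
    for g in (["top"],["side"],["top","side"]):
        x,f=fit({n:G[n] for n in g},S,cp,[.5594,.2094,.015],[.006,.006,.03]); print("cass",k,g,x.round(4),f.round())
def sp(p,X): return X@(Ro.from_euler("z",p[2])*Ro.from_euler("y",-np.radians(35))).as_matrix().T+[p[0],p[1],.058]
for k,S in {"plate":rect(.06,.045,.005),"handle":rect(.03,.006,.032)}.items():
  for g in (["top"],["side"],["top","side"]):
    x,f=fit({n:G[n] for n in g},S,sp,[.536,-.0725,-.09],[.006,.006,.03]); print(k,g,x.round(4),f.round())
I={n:I[n].astype(np.uint8).copy() for n in I}
for n in I:
    big=cv2.resize(I[n],None,fx=4,fy=4,interpolation=cv2.INTER_LINEAR)
    for S,c in ((sets["both"],(0,0,255)),(sets["gel"],(0,200,0))):
        for u,v in projv(n,cp([.5594,.2105,.015],S)): cv2.circle(big,(int(u*4+2),int(v*4+2)),0,c,-1)
    for S in (rect(.06,.045,.005),rect(.03,.006,.032)):
        for u,v in projv(n,sp([.536,-.0725,-.09],S)): cv2.circle(big,(int(u*4+2),int(v*4+2)),0,(255,0,0),-1)
    cv2.imwrite(f"pics/ov_{n}.png",big[460:900,720:1500] if n=="top" else big[680:1200,940:1400])
E
```

```text
cass inner ['top'] [0.5438 0.211  0.0169] 358.0
cass inner ['side'] [0.555  0.212  0.0035] 263.0
cass inner ['top', 'side'] [0.5438 0.2113 0.0168] 610.0
cass outer ['top'] [0.5577 0.2073 0.0258] 396.0
cass outer ['side'] [0.5574 0.2138 0.016 ] 328.0
cass outer ['top', 'side'] [0.5566 0.212  0.003 ] 706.0
cass both ['top'] [0.5524 0.2109 0.0187] 348.0
cass both ['side'] [0.555  0.212  0.0035] 290.0
cass both ['top', 'side'] [0.5543 0.212  0.003 ] 621.0
cass gel ['top'] [0.5575 0.2092 0.0179] 398.0
cass gel ['side'] [0.5597 0.2036 0.0212] 329.0
cass gel ['top', 'side'] [0.5593 0.2091 0.0188] 695.0
plate ['top'] [ 0.5346 -0.0737 -0.0877] 317.0
plate ['side'] [ 0.5475 -0.0619 -0.0805] 248.0
plate ['top', 'side'] [ 0.5272 -0.0727 -0.0972] 558.0
handle ['top'] [ 0.5078 -0.0819 -0.071 ] 290.0
handle ['side'] [ 0.5267 -0.0729 -0.3302] 400.0
handle ['top', 'side'] [ 0.5297 -0.074  -0.172 ] 638.0
```

View pics/ov_top.png

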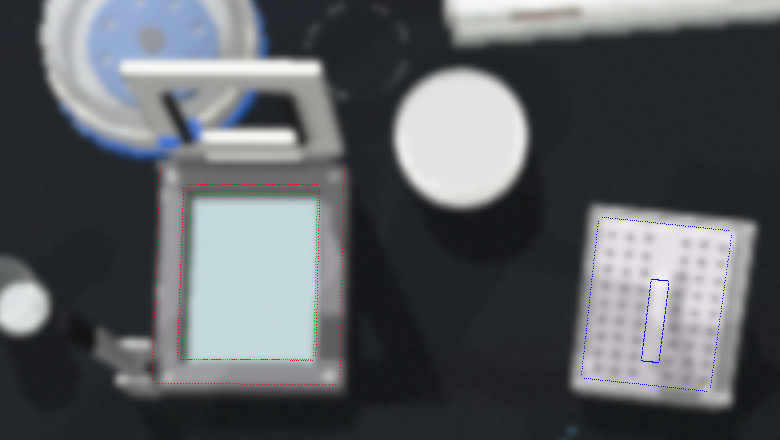

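View pics/ov_side.png

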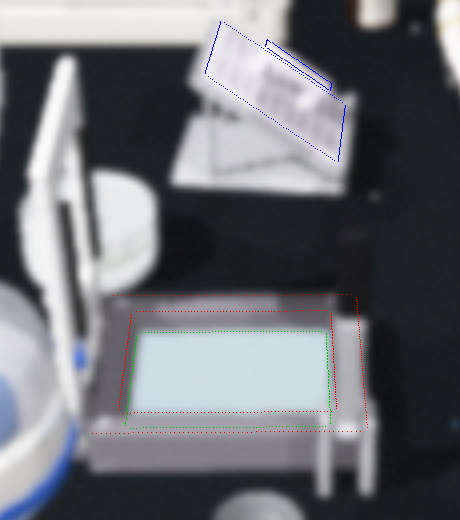

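```bash
cat > plan.py <<'E'
from h import *
s=robot.observe(); p0=np.array(s["tool_pos"]); R0=Ro.from_euler("xyz",s["tool_rot"])
def tool(tilt,yaw):  # tilt: tool z leaned ahead (deg); tool y to the left, turned by yaw
    return Ro.from_euler("z",yaw)*Ro.from_euler("y",-tilt,degrees=True)*Ro.from_euler("xyz",[np.pi,0,np.pi])
def row(p,R):
    d=R0.inv().apply(np.array(p)-p0)/.75; r=(R0.inv()*R).as_rotvec()/(np.pi/4)
    print("p",np.round(p,4),"row",d.round(4).tolist(),r.round(4).tolist(),"mm",round(np.linalg.norm(d)*750),"deg",round(np.linalg.norm(r)*45,1))
def st(): print(round(s["time"],2),p0.round(4),np.round(s["tool_rot"],4),"F",np.round(s["contact_force"],1),"op",round(s["opening"],4),"grip",round(s["grip_force"],1))
E
python3 - <<'E'
from plan import *
st(); R=tool(35,-.091); print(R.as_matrix().round(3))
m=-R.as_matrix()[:,2]; g=np.array([.521,-.0713,.079])-.017*m
row(g+.1*m,R); row(g,R)
E
```

```text
2.6 [0.2019 0.4846 0.2267] [3.1415 0.     2.7468] F [-0.4  0.6 -0. ] op 0.0916 grip 0.0
[[-0.816  0.091  0.571]
 [ 0.074  0.996 -0.052]
 [-0.574  0.    -0.819]]
p [ 0.4736 -0.067   0.147 ] row [-0.6172, -0.5396, 0.1063] [-0.118, -0.7717, -0.3747] mm 620 deg 39.0
p [ 0.5307 -0.0722  0.0651] row [-0.6902, -0.5167, 0.2155] [-0.118, -0.7717, -0.3747] mm 667 deg 39.0
```

Call:
step_arm(
  steps=[
    {"x":-0.617,"y":-0.54,"z":0.106,"rx":-0.118,"ry":-0.772,"rz":-0.375,"claw":0},
    {"x":-0.617,"y":-0.54,"z":0.106,"rx":-0.118,"ry":-0.772,"rz":-0.375,"claw":0},
    {"x":-0.617,"y":-0.54,"z":0.106,"rx":-0.118,"ry":-0.772,"rz":-0.375,"claw":0},
    {"x":-0.617,"y":-0.54,"z":0.106,"rx":-0.118,"ry":-0.772,"rz":-0.375,"claw":0},
    {"x":-0.617,"y":-0.54,"z":0.106,"rx":-0.118,"ry":-0.772,"rz":-0.375,"claw":0},
    {"x":-0.617,"y":-0.54,"z":0.106,"rx":-0.118,"ry":-0.772,"rz":-0.375,"claw":0},
    {"x":-0.617,"y":-0.54,"z":0.106,"rx":-0.118,"ry":-0.772,"rz":-0.375,"claw":0},
    {"x":-0.617,"y":-0.54,"z":0.106,"rx":-0.118,"ry":-0.772,"rz":-0.375,"claw":0},
    {"x":-0.617,"y":-0.54,"z":0.106,"rx":-0.118,"ry":-0.772,"rz":-0.375,"claw":0},
    {"x":-0.617,"y":-0.54,"z":0.106,"rx":-0.118,"ry":-0.772,"rz":-0.375,"claw":0},
    {"x":-0.617,"y":-0.54,"z":0.106,"rx":-0.118,"ry":-0.772,"rz":-0.375,"claw":0},
    {"x":-0.617,"y":-0.54,"z":0.106,"rx":-0.118,"ry":-0.772,"rz":-0.375,"claw":0},
  ],
)

```text
time: 3.6
tool_pos: [0.3959, 0.0894, 0.1776]
tool_rot: [-3.135, 0.596, 3.048]
contact_force: [-0.0, 0.3, -1.1]
opening: 0.0459
grip_force: 0.0
```

```bash
cat > g.py <<'E'
from plan import *
st(); R=tool(35,-.091); m=-R.as_matrix()[:,2]; g=np.array([.521,-.0713,.079])-.017*m
row(g+.1*m,R); row(g+.05*m,R);row(g,R)
E
python3 g.py
```

```text
3.6 [0.3959 0.0894 0.1776] [-3.1349  0.5958  3.0484] F [-0.   0.3 -1.1] op 0.0459 grip 0.0
p [ 0.4736 -0.067   0.147 ] row [-0.0785, -0.1972, 0.1039] [-0.0102, -0.0192, -0.0023] mm 177 deg 1.0
p [ 0.5022 -0.0696  0.106 ] row [-0.0795, -0.1967, 0.1705] [-0.0102, -0.0192, -0.0023] mm 204 deg 1.0
p [ 0.5307 -0.0722  0.0651] row [-0.0805, -0.1962, 0.2372] [-0.0102, -0.0192, -0.0023] mm 239 deg 1.0
```

Call:
step_arm(
  steps=[
    {"x":0,"y":0,"z":0},
    {"x":0,"y":0,"z":0},
  ],
)

```text
$.steps[0]: bad value
```

```bash
python3 g.py
```

```text
3.6 [0.3959 0.0894 0.1776] [-3.1349  0.5958  3.0484] F [-0.   0.3 -1.1] op 0.0459 grip 0.0
p [ 0.4736 -0.067   0.147 ] row [-0.0785, -0.1972, 0.1039] [-0.0102, -0.0192, -0.0023] mm 177 deg 1.0
p [ 0.5022 -0.0696  0.106 ] row [-0.0795, -0.1967, 0.1705] [-0.0102, -0.0192, -0.0023] mm 204 deg 1.0
p [ 0.5307 -0.0722  0.0651] row [-0.0805, -0.1962, 0.2372] [-0.0102, -0.0192, -0.0023] mm 239 deg 1.0
```

Call:
step_arm(
  steps=[
    {"x":-0.05,"y":-0.13,"z":0.05,"rx":-0.01,"ry":-0.02,"rz":0,"claw":0},
    {"x":-0.05,"y":-0.13,"z":0.05,"rx":-0.01,"ry":-0.02,"rz":0,"claw":0},
    {"x":-0.05,"y":-0.13,"z":0.05,"rx":-0.01,"ry":-0.02,"rz":0,"claw":0},
    {"x":-0.05,"y":-0.13,"z":0.05,"rx":-0.01,"ry":-0.02,"rz":0,"claw":0},
    {"x":-0.05,"y":-0.13,"z":0.05,"rx":-0.01,"ry":-0.02,"rz":0,"claw":0},
    {"x":-0.05,"y":-0.13,"z":0.05,"rx":-0.01,"ry":-0.02,"rz":0,"claw":0},
  ],
)

```text
time: 4.1
tool_pos: [0.4282, 0.0061, 0.1801]
tool_rot: [3.132, 0.59, 3.051]
contact_force: [0.9, 1.2, -0.2]
opening: 0.0457
grip_force: 0.0
```

```bash
python3 g.py
```

```text
4.1 [0.4282 0.0061 0.1801] [3.1316 0.5898 3.0513] F [ 0.9  1.2 -0.2] op 0.0457 grip 0.0
p [ 0.4736 -0.067   0.147 ] row [-0.0328, -0.0923, 0.0741] [0.0132, -0.0268, 0.0006] mm 92 deg 1.3
p [ 0.5022 -0.0696  0.106 ] row [-0.0343, -0.093, 0.1408] [0.0132, -0.0268, 0.0006] mm 129 deg 1.3
p [ 0.5307 -0.0722  0.0651] row [-0.0357, -0.0937, 0.2074] [0.0132, -0.0268, 0.0006] mm 173 deg 1.3
```

Call:
step_arm(
  steps=[
    {"x":-0.033,"y":-0.092,"z":0.074,"rx":0.013,"ry":-0.027,"rz":0,"claw":0},
    {"x":-0.033,"y":-0.092,"z":0.074,"rx":0.013,"ry":-0.027,"rz":0,"claw":0},
    {"x":-0.033,"y":-0.092,"z":0.074,"rx":0.013,"ry":-0.027,"rz":0,"claw":0},
    {"x":-0.033,"y":-0.092,"z":0.074,"rx":0.013,"ry":-0.027,"rz":0,"claw":0},
    {"x":-0.033,"y":-0.092,"z":0.074,"rx":0.013,"ry":-0.027,"rz":0,"claw":0},
    {"x":-0.034,"y":-0.093,"z":0.11,"rx":0.013,"ry":-0.027,"rz":0,"claw":0},
    {"x":-0.034,"y":-0.093,"z":0.14,"rx":0.013,"ry":-0.027,"rz":0,"claw":0},
    {"x":-0.034,"y":-0.093,"z":0.14,"rx":0.013,"ry":-0.027,"rz":0,"claw":0},
    {"x":-0.034,"y":-0.093,"z":0.14,"rx":0.013,"ry":-0.027,"rz":0,"claw":0},
  ],
)

```text
time: 4.85
tool_pos: [0.4956, -0.0848, 0.1207]
tool_rot: [3.1, 0.599, 3.056]
contact_force: [-0.1, -0.0, 0.4]
opening: 0.0456
grip_force: 0.0
```

```bash
python3 g.py
python3 - <<'E'
from h import *
im,d=read_camera("side"); cv2.imwrite("pics/s1.png",cv2.resize(im[110:260,210:390],None,fx=4,fy=4,interpolation=2))
E
```

```text
4.85 [ 0.4956 -0.0848  0.1207] [3.1    0.5988 3.0559] F [-0.1 -0.   0.4] op 0.0456 grip 0.0
p [ 0.4736 -0.067   0.147 ] row [0.006, 0.023, -0.0457] [0.0569, -0.0155, 0.0053] mm 39 deg 2.7
p [ 0.5022 -0.0696  0.106 ] row [0.0052, 0.02, 0.0209] [0.0569, -0.0155, 0.0053] mm 22 deg 2.7
p [ 0.5307 -0.0722  0.0651] row [0.0044, 0.0171, 0.0875] [0.0569, -0.0155, 0.0053] mm 67 deg 2.7
```

View pics/s1.png

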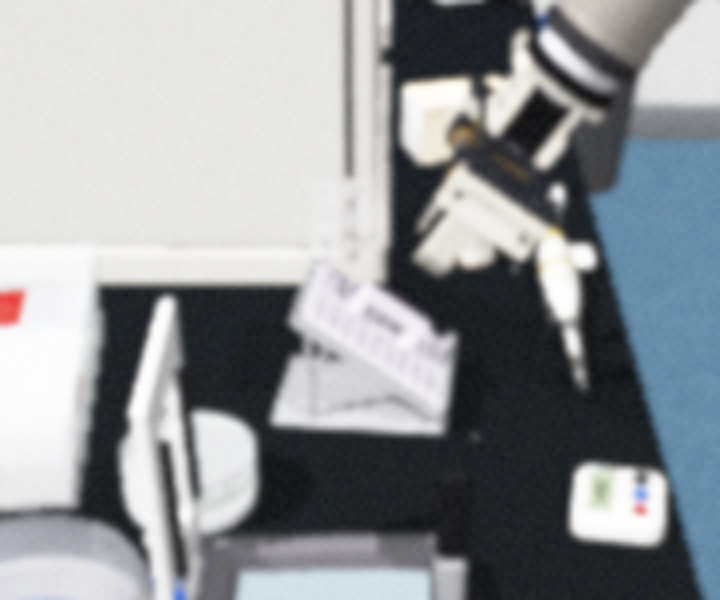

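```bash
python3 g.py
```

```text
4.9 [ 0.4955 -0.0845  0.1213] [3.1018 0.5998 3.0588] F [-0.2  0.5  0.4] op 0.046 grip 0.0
p [ 0.4736 -0.067   0.147 ] row [0.0063, 0.0226, -0.0449] [0.0567, -0.0142, 0.0084] mm 38 deg 2.7
p [ 0.5022 -0.0696  0.106 ] row [0.0055, 0.0197, 0.0217] [0.0567, -0.0142, 0.0084] mm 22 deg 2.7
p [ 0.5307 -0.0722  0.0651] row [0.0048, 0.0167, 0.0882] [0.0567, -0.0142, 0.0084] mm 67 deg 2.7
```

Call:
step_arm(
  steps=[
    {"x":0.0055,"y":0.0195,"z":0.022,"rx":0.057,"ry":-0.014,"rz":0.008,"claw":0},
    {"x":0.0055,"y":0.0195,"z":0.022,"rx":0.057,"ry":-0.014,"rz":0.008,"claw":0},
    {"x":0.0055,"y":0.0195,"z":0.022,"rx":0.057,"ry":-0.014,"rz":0.008,"claw":0},
    {"x":0.0055,"y":0.0195,"z":0.022,"rx":0.057,"ry":-0.014,"rz":0.008,"claw":0},
    {"x":0.0055,"y":0.0195,"z":0.022,"rx":0.057,"ry":-0.014,"rz":0.008,"claw":0},
  ],
)

```text
time: 5.32
tool_pos: [0.4984, -0.0868, 0.1222]
tool_rot: [3.095, 0.604, 3.044]
contact_force: [-1.3, -0.6, -0.5]
opening: 0.0463
grip_force: 0.0
```

```bash
python3 g.py
```

```text
5.32 [ 0.4984 -0.0868  0.1222] [3.0952 0.6043 3.0439] F [-1.3 -0.6 -0.5] op 0.0463 grip 0.0
p [ 0.4736 -0.067   0.147 ] row [0.0104, 0.0252, -0.0463] [0.0542, -0.0082, -0.0071] mm 40 deg 2.5
p [ 0.5022 -0.0696  0.106 ] row [0.0099, 0.0224, 0.0203] [0.0542, -0.0082, -0.0071] mm 24 deg 2.5
p [ 0.5307 -0.0722  0.0651] row [0.0095, 0.0195, 0.0869] [0.0542, -0.0082, -0.0071] mm 67 deg 2.5
```

```bash
python3 -c "
from plan import *
print(np.round(s['qpos'],3),np.round(s['qvel'],3),np.round(s['joint_efforts'],1),np.round(s['torque'],2))"
```

```text
[-0.493  0.25   2.238  1.212  0.283 -3.105] [-0.003  0.007 -0.     0.005  0.     0.   ] [  0.  -29.7 -15.9   0.7   0.1  -0. ] [0.04 0.42 0.01]
```

```bash
cat > g.py <<'E'
from plan import *
import sys
t=float(sys.argv[1]); st(); print("q",np.round(s['qpos'],3)); R=tool(t,-.091); m=-tool(35,-.091).as_matrix()[:,2]; g=np.array([.521,-.0713,.079])+.003*m+.019*R.as_matrix()[:,2]
for h in (.08,.04,0): row(g+h*m,R)
E
python3 g.py 20
```

```text
5.32 [ 0.4984 -0.0868  0.1222] [3.0952 0.6043 3.0439] F [-1.3 -0.6 -0.5] op 0.0463 grip 0.0
q [-0.493  0.25   2.238  1.212  0.283 -3.105]
p [ 0.4801 -0.0676  0.1291] row [0.0168, 0.0241, -0.0218] [0.0548, 0.325, -0.0] mm 27 deg 14.8
p [ 0.5029 -0.0696  0.0964] row [0.0164, 0.0218, 0.0315] [0.0548, 0.325, -0.0] mm 31 deg 14.8
p [ 0.5258 -0.0717  0.0636] row [0.0161, 0.0196, 0.0848] [0.0548, 0.325, -0.0] mm 66 deg 14.8
```

Call:
step_arm(
  steps=[
    {"x":0.017,"y":0.024,"z":-0.022,"rx":0.055,"ry":0.325,"rz":0,"claw":0},
    {"x":0.017,"y":0.024,"z":-0.022,"rx":0.055,"ry":0.325,"rz":0,"claw":0},
    {"x":0.017,"y":0.024,"z":-0.022,"rx":0.055,"ry":0.325,"rz":0,"claw":0},
    {"x":0.017,"y":0.024,"z":-0.022,"rx":0.055,"ry":0.325,"rz":0,"claw":0},
    {"x":0.017,"y":0.024,"z":-0.022,"rx":0.055,"ry":0.325,"rz":0,"claw":0},
    {"x":0.017,"y":0.024,"z":-0.022,"rx":0.055,"ry":0.325,"rz":0,"claw":0},
    {"x":0.017,"y":0.024,"z":-0.022,"rx":0.055,"ry":0.325,"rz":0,"claw":0},
    {"x":0.017,"y":0.024,"z":-0.022,"rx":0.055,"ry":0.325,"rz":0,"claw":0},
    {"x":0.017,"y":0.024,"z":-0.022,"rx":0.055,"ry":0.325,"rz":0,"claw":0},
    {"x":0.017,"y":0.024,"z":-0.022,"rx":0.055,"ry":0.325,"rz":0,"claw":0},
  ],
)

```text
time: 6.15
tool_pos: [0.4793, -0.0674, 0.1283]
tool_rot: [3.139, 0.348, 3.049]
contact_force: [0.0, 0.1, -0.9]
opening: 0.0457
grip_force: 0.0
```

```bash
python3 g.py 20
```

```text
6.15 [ 0.4793 -0.0674  0.1283] [3.1393 0.3482 3.0491] F [ 0.   0.1 -0.9] op 0.0457 grip 0.0
q [-0.36   0.232  2.07   0.19   0.511 -1.99 ]
p [ 0.4801 -0.0676  0.1291] row [-0.0014, -0.0001, -0.0007] [0.0023, -0.0011, -0.0017] mm 1 deg 0.1
p [ 0.5029 -0.0696  0.0964] row [-0.0153, -0.0002, 0.0508] [0.0023, -0.0011, -0.0017] mm 40 deg 0.1
p [ 0.5258 -0.0717  0.0636] row [-0.0291, -0.0003, 0.1023] [0.0023, -0.0011, -0.0017] mm 80 deg 0.1
```

```bash
python3 g.py 25
```

```text
6.15 [ 0.4793 -0.0674  0.1283] [3.1393 0.3482 3.0491] F [ 0.   0.1 -0.9] op 0.0457 grip 0.0
q [-0.36   0.232  2.07   0.19   0.511 -1.99 ]
p [ 0.4816 -0.0677  0.1298] row [-0.0036, -0.0001, -0.0008] [0.0023, -0.1122, -0.0018] mm 3 deg 5.1
p [ 0.5044 -0.0698  0.097 ] row [-0.0175, -0.0002, 0.0507] [0.0023, -0.1122, -0.0018] mm 40 deg 5.1
p [ 0.5273 -0.0719  0.0642] row [-0.0313, -0.0003, 0.1022] [0.0023, -0.1122, -0.0018] mm 80 deg 5.1
```

Call:
step_arm(
  steps=[
    {"x":-0.0036,"y":0,"z":-0.0008,"rx":0.002,"ry":-0.112,"rz":-0.002,"claw":0},
    {"x":-0.0105,"y":0,"z":0.025,"rx":0.002,"ry":-0.112,"rz":-0.002,"claw":0},
    {"x":-0.0175,"y":0,"z":0.0507,"rx":0.002,"ry":-0.112,"rz":-0.002,"claw":0},
    {"x":-0.0175,"y":0,"z":0.0507,"rx":0.002,"ry":-0.112,"rz":-0.002,"claw":0},
    {"x":-0.0175,"y":0,"z":0.0507,"rx":0.002,"ry":-0.112,"rz":-0.002,"claw":0},
  ],
)

```text
time: 6.57
tool_pos: [0.5042, -0.07, 0.0965]
tool_rot: [-3.141, 0.434, 3.05]
contact_force: [0.2, -0.2, 0.2]
opening: 0.0462
grip_force: 0.0
```

```bash
python3 g.py 25
```

```text
6.57 [ 0.5042 -0.07    0.0965] [-3.1413  0.4339  3.0502] F [ 0.2 -0.2  0.2] op 0.0462 grip 0.0
q [-0.359  0.315  2.121  0.377  0.306 -2.176]
p [ 0.4816 -0.0677  0.1298] row [0.0089, 0.0003, -0.053] [-0.0006, -0.0031, -0.0005] mm 40 deg 0.1
p [ 0.5044 -0.0698  0.097 ] row [-0.0005, 0.0003, -0.0005] [-0.0006, -0.0031, -0.0005] mm 1 deg 0.1
p [ 0.5273 -0.0719  0.0642] row [-0.0099, 0.0003, 0.052] [-0.0006, -0.0031, -0.0005] mm 40 deg 0.1
```

```bash
python3 g.py 21
```

```text
6.57 [ 0.5042 -0.07    0.0965] [-3.1413  0.4339  3.0502] F [ 0.2 -0.2  0.2] op 0.0462 grip 0.0
q [-0.359  0.315  2.121  0.377  0.306 -2.176]
p [ 0.4804 -0.0676  0.1293] row [0.0106, 0.0003, -0.053] [-0.0006, 0.0858, -0.0005] mm 41 deg 3.9
p [ 0.5032 -0.0697  0.0965] row [0.0012, 0.0003, -0.0005] [-0.0006, 0.0858, -0.0005] mm 1 deg 3.9
p [ 0.5261 -0.0718  0.0637] row [-0.0082, 0.0003, 0.052] [-0.0006, 0.0858, -0.0005] mm 39 deg 3.9
```

Call:
step_arm(
  steps=[
    {"x":0.0012,"y":0.0003,"z":-0.0005,"rx":0,"ry":0.086,"rz":0,"claw":0},
    {"x":-0.002,"y":0.0003,"z":0.017,"rx":0,"ry":0.086,"rz":0,"claw":0},
    {"x":-0.005,"y":0.0003,"z":0.034,"rx":0,"ry":0.086,"rz":0,"claw":0},
    {"x":-0.0065,"y":0.0003,"z":0.043,"rx":0,"ry":0.086,"rz":0,"claw":0},
    {"x":-0.0082,"y":0.0003,"z":0.052,"rx":0,"ry":0.086,"rz":0,"claw":0},
    {"x":-0.0082,"y":0.0003,"z":0.052,"rx":0,"ry":0.086,"rz":0,"claw":0},
    {"x":-0.0082,"y":0.0003,"z":0.052,"rx":0,"ry":0.086,"rz":0,"claw":0},
  ],
)

```text
time: 7.15
tool_pos: [0.5267, -0.0719, 0.0648]
tool_rot: [-3.14, 0.368, 3.051]
contact_force: [0.4, -0.3, -0.8]
opening: 0.0459
grip_force: 0.0
```

```bash
python3 g.py 21;python3 - <<'E'
from h import *
im,d=read_camera("side"); cv2.imwrite("pics/s2.png",cv2.resize(im[130:240,250:370],None,fx=6,fy=5,interpolation=2))
E
```

```text
7.15 [ 0.5267 -0.0719  0.0648] [-3.1405  0.3683  3.0507] F [ 0.4 -0.3 -0.8] op 0.0459 grip 0.0
q [-0.331  0.42   2.038  0.26   0.336 -2.041]
p [ 0.4804 -0.0676  0.1293] row [0.0269, -0.0001, -0.1025] [-0.0014, 0.0022, 0.0001] mm 79 deg 0.1
p [ 0.5032 -0.0697  0.0965] row [0.0141, 0.0, -0.0508] [-0.0014, 0.0022, 0.0001] mm 40 deg 0.1
p [ 0.5261 -0.0718  0.0637] row [0.0013, 0.0001, 0.001] [-0.0014, 0.0022, 0.0001] mm 1 deg 0.1
```

View pics/s2.png

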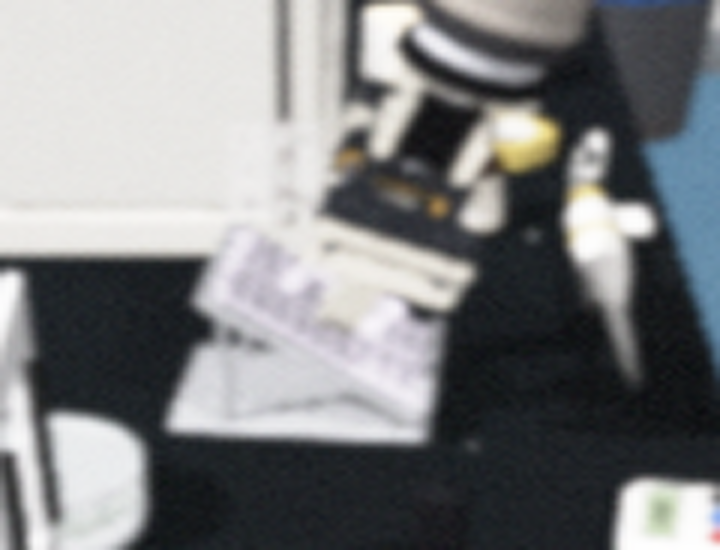

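Call:
step_arm(
  steps=[
    {"x":0,"y":0,"z":0,"rx":0,"ry":0,"rz":0,"claw":-1},
    {"x":0,"y":0,"z":0,"rx":0,"ry":0,"rz":0,"claw":-1},
    {"x":0,"y":0,"z":0,"rx":0,"ry":0,"rz":0,"claw":-1},
    {"x":0,"y":0,"z":0,"rx":0,"ry":0,"rz":0,"claw":-1},
    {"x":0,"y":0,"z":0,"rx":0,"ry":0,"rz":0,"claw":-1},
    {"x":0,"y":0,"z":0,"rx":0,"ry":0,"rz":0,"claw":-1},
  ],
  squeeze=35,
)

```text
time: 7.7
tool_pos: [0.5271, -0.072, 0.0649]
tool_rot: [-3.14, 0.369, 3.051]
contact_force: [-1.3, 0.4, 1.2]
opening: 0.0116
grip_force: 35.0
```

```bash
python3 g.py 21
```

```text
7.7 [ 0.5271 -0.072   0.0649] [-3.1401  0.3691  3.0509] F [-1.3  0.4  1.2] op 0.0116 grip 35.0
q [-0.331  0.42   2.037  0.26   0.335 -2.041]
p [ 0.4804 -0.0676  0.1293] row [0.0274, 0.0001, -0.1027] [-0.0018, 0.0033, 0.0003] mm 80 deg 0.2
p [ 0.5032 -0.0697  0.0965] row [0.0146, 0.0001, -0.0509] [-0.0018, 0.0033, 0.0003] mm 40 deg 0.2
p [ 0.5261 -0.0718  0.0637] row [0.0019, 0.0002, 0.0009] [-0.0018, 0.0033, 0.0003] mm 2 deg 0.2
```

```bash
python3 - <<'E'
import numpy as np
C=np.load("clouds.npz")
for n in C:
    P=C[n]; P=P[(P[:,0]>.6)&(P[:,0]<.69)&(P[:,1]>.14)&(P[:,1]<.29)&(P[:,2]>.04)&(P[:,2]<.215)]
    for z in np.arange(.05,.21,.02):
        q=P[abs(P[:,2]-z)<.01]
        if len(q)>5: print(n,z.round(2),len(q),np.percentile(q[:,0],[3,20,50,80,97]).round(4), np.percentile(q[:,1],[3,97]).round(3))
E
python3 g.py 21 | head -3
```

```text
top 0.05 162 [0.6387 0.6418 0.6428 0.6604 0.6807] [0.155 0.285]
top 0.07 181 [0.6388 0.6431 0.6472 0.6587 0.6765] [0.155 0.285]
top 0.09 121 [0.6369 0.6431 0.6519 0.6664 0.6726] [0.15  0.289]
top 0.11 89 [0.6378 0.64   0.6455 0.6874 0.6898] [0.151 0.288]
top 0.13 59 [0.6384 0.6397 0.645  0.6467 0.6507] [0.149 0.271]
top 0.15 63 [0.639  0.6403 0.6459 0.6472 0.65  ] [0.149 0.272]
top 0.17 100 [0.6403 0.646  0.6471 0.6481 0.6488] [0.149 0.269]
top 0.19 204 [0.6468 0.6475 0.6483 0.6504 0.6557] [0.152 0.27 ]
side 0.05 92 [0.6397 0.6425 0.6434 0.6444 0.6471] [0.158 0.285]
side 0.07 104 [0.6383 0.6431 0.6451 0.6492 0.6507] [0.167 0.287]
side 0.09 155 [0.6384 0.6419 0.6472 0.6547 0.6625] [0.175 0.288]
side 0.11 262 [0.64   0.6451 0.6657 0.6811 0.6887] [0.175 0.289]
side 0.13 116 [0.6395 0.6426 0.6463 0.6509 0.6539] [0.174 0.276]
side 0.15 116 [0.6402 0.643  0.6469 0.651  0.654 ] [0.174 0.276]
side 0.17 115 [0.6413 0.6454 0.648  0.6492 0.654 ] [0.159 0.276]
side 0.19 118 [0.6481 0.6486 0.6492 0.6504 0.655 ] [0.157 0.276]
7.7 [ 0.5271 -0.072   0.0649] [-3.1401  0.3691  3.0509] F [-1.3  0.4  1.2] op 0.0116 grip 35.0
q [-0.331  0.42   2.037  0.26   0.335 -2.041]
p [ 0.4804 -0.0676  0.1293] row [0.0274, 0.0001, -0.1027] [-0.0018, 0.0033, 0.0003] mm 80 deg 0.2
```

```bash
cat > place.py <<'E'
from plan import *
import sys,os,json
if not os.path.exists("rel.npz"):
    Rp=Ro.from_euler("z",-.091)*Ro.from_euler("y",-35,degrees=True)
    np.savez("rel.npz",d=R0.inv().apply(np.array([.5358,-.0727,.0577])-p0),r=(R0.inv()*Rp).as_rotvec(),p0=p0,R0=R0.as_rotvec())
z=np.load("rel.npz"); d=z["d"]; Rrel=Ro.from_rotvec(z["r"])
def tcp(pos,pitch,yaw):
    Rp=Ro.from_euler("z",yaw)*Ro.from_euler("y",-pitch,degrees=True); R=Rp*Rrel.inv(); return np.array(pos)-R.apply(d),R
CX,CY,CW=.5594,.2105,.015
if __name__=="__main__":
    st(); print("q",np.round(s['qpos'],3))
    R=R0*Rrel; print("plate now",(p0+R0.apply(d)).round(4),R.as_euler("ZYX",degrees=True).round(2))
    for a in sys.argv[1:]:
        v=[float(x) for x in a.split(",")]; row(*tcp(v[:3],v[3],v[4]))
E
python3 place.py .49,-.068,.125,35,-.091 .51,.05,.16,15,-.04 .5594,.2105,.12,0,.015
```

```text
7.7 [ 0.5271 -0.072   0.0649] [-3.1401  0.3691  3.0509] F [-1.3  0.4  1.2] op 0.0116 grip 35.0
q [-0.331  0.42   2.037  0.26   0.335 -2.041]
plate now [ 0.5358 -0.0727  0.0577] [ -5.21 -35.     0.  ]
p [ 0.4813 -0.0673  0.1322] row [0.0249, 0.0005, -0.1058] [-0.0, 0.0, -0.0] mm 82 deg 0.0
p [0.5043 0.0501 0.1697] row [-0.0084, 0.1592, -0.1469] [-0.0127, 0.4443, -0.0647] mm 163 deg 20.2
p [0.5564 0.2104 0.1309] row [-0.0362, 0.3783, -0.081] [-0.0089, 0.7768, -0.1379] mm 291 deg 35.5
```

Call:
step_arm(
  steps=[
    {"x":0.003,"y":0,"z":-0.012,"rx":0,"ry":0,"rz":0,"claw":-1},
    {"x":0.006,"y":0,"z":-0.025,"rx":0,"ry":0,"rz":0,"claw":-1},
    {"x":0.012,"y":0,"z":-0.05,"rx":0,"ry":0,"rz":0,"claw":-1},
    {"x":0.019,"y":0,"z":-0.08,"rx":0,"ry":0,"rz":0,"claw":-1},
    {"x":0.025,"y":0,"z":-0.106,"rx":0,"ry":0,"rz":0,"claw":-1},
    {"x":0.015,"y":0.04,"z":-0.12,"rx":0,"ry":0.11,"rz":-0.015,"claw":-1},
    {"x":0.005,"y":0.08,"z":-0.13,"rx":0,"ry":0.22,"rz":-0.03,"claw":-1},
    {"x":-0.003,"y":0.12,"z":-0.14,"rx":-0.01,"ry":0.33,"rz":-0.05,"claw":-1},
    {"x":-0.008,"y":0.16,"z":-0.147,"rx":-0.013,"ry":0.444,"rz":-0.065,"claw":-1},
    {"x":-0.008,"y":0.16,"z":-0.147,"rx":-0.013,"ry":0.444,"rz":-0.065,"claw":-1},
  ],
)

```text
time: 8.53
tool_pos: [0.5064, 0.0546, 0.172]
tool_rot: [3.142, 0.021, 3.106]
contact_force: [0.0, -1.1, -1.1]
opening: 0.0116
grip_force: 35.0
```

```bash
python3 place.py .52,.2105,.18,0,.015 .5594,.2105,.12,0,.015
```

```text
8.53 [0.5064 0.0546 0.172 ] [3.1416 0.0207 3.1055] F [ 0.  -1.1 -1.1] op 0.0116 grip 35.0
q [-0.043  0.355  1.668  0.     1.098 -1.578]
plate now [0.5122 0.0545 0.1623] [ -2.1  -15.04   0.09]
p [0.517  0.2104 0.1909] row [-0.0071, 0.2081, -0.025] [0.009, 0.334, -0.0653] mm 157 deg 15.3
p [0.5564 0.2104 0.1309] row [-0.0579, 0.21, 0.0561] [0.009, 0.334, -0.0653] mm 169 deg 15.3
```

Call:
step_arm(
  steps=[
    {"x":-0.004,"y":0.035,"z":-0.008,"rx":0.002,"ry":0.06,"rz":-0.01,"claw":-1},
    {"x":-0.006,"y":0.07,"z":-0.012,"rx":0.003,"ry":0.12,"rz":-0.02,"claw":-1},
    {"x":-0.008,"y":0.105,"z":-0.012,"rx":0.004,"ry":0.18,"rz":-0.03,"claw":-1},
    {"x":-0.015,"y":0.14,"z":-0.006,"rx":0.006,"ry":0.24,"rz":-0.045,"claw":-1},
    {"x":-0.025,"y":0.175,"z":0.005,"rx":0.008,"ry":0.3,"rz":-0.055,"claw":-1},
    {"x":-0.035,"y":0.2,"z":0.02,"rx":0.009,"ry":0.334,"rz":-0.065,"claw":-1},
    {"x":-0.048,"y":0.21,"z":0.04,"rx":0.009,"ry":0.334,"rz":-0.065,"claw":-1},
    {"x":-0.058,"y":0.21,"z":0.056,"rx":0.009,"ry":0.334,"rz":-0.065,"claw":-1},
    {"x":-0.058,"y":0.21,"z":0.056,"rx":0.009,"ry":0.334,"rz":-0.065,"claw":-1},
    {"x":-0.058,"y":0.21,"z":0.056,"rx":0.009,"ry":0.334,"rz":-0.065,"claw":-1},
  ],
)

```text
time: 9.37
tool_pos: [0.5538, 0.2052, 0.1279]
tool_rot: [-3.138, -0.244, -3.131]
contact_force: [-0.2, -0.4, -1.1]
opening: 0.0118
grip_force: 35.0
```

```bash
python3 place.py .5594,.2105,.12,0,.015 .5594,.2105,.05,0,.015
python3 - <<'E'
from place import *
from edge import projv,rect
R=R0*Rrel; o=p0+R0.apply(d); out=[]
for n in("top","side"):
    im,dd=read_camera(n); P=cloud(n,dd)
    np.save("hov_"+n,dd); cv2.imwrite(f"pics/hov_{n}.png",im)
    # plate points: within +-6mm of top plane
    q=R.inv().apply(P.reshape(-1,3)-o); ok=(abs(q[:,2]-.004)<.008)&(abs(q[:,0])<.075)&(abs(q[:,1])<.06)&(dd.ravel()>0)
    q=q[ok]; print(n,len(q),"ext x",np.percentile(q[:,0],[1,99]).round(4),"y",np.percentile(q[:,1],[1,99]).round(4),"z",np.median(q[:,2]).round(4))
    A=np.c_[q[:,:2],np.ones(len(q))]; print("plane slope",np.linalg.lstsq(A,q[:,2],rcond=None)[0].round(4))
    big=cv2.resize(im,None,fx=4,fy=4,interpolation=cv2.INTER_LINEAR)
    for S in (rect(.06,.045,.005),rect(.06,.045,0),rect(.03,.006,.032)):
        for u,v in projv(n,R.apply(S)+o): cv2.circle(big,(int(u*4+2),int(v*4+2)),0,(0,0,255),-1)
    out.append(big[480:900,720:1100] if n=="top" else big[620:1200,940:1340])
h=max(x.shape[0] for x in out); cv2.imwrite("pics/hov.png",np.hstack([cv2.copyMakeBorder(x,0,h-x.shape[0],0,0,0) for x in out]))
E
```

```text
9.37 [0.5538 0.2052 0.1279] [-3.1381 -0.2445 -3.1315] F [-0.2 -0.4 -1.1] op 0.0118 grip 35.0
q [ 0.202  0.687  1.246  0.043  1.45  -1.39 ]
plate now [0.5568 0.2053 0.117 ] [ 0.59  0.15 -0.12]
p [0.5564 0.2104 0.1309] row [-0.0025, 0.0069, -0.0047] [-0.0011, -0.0034, -0.0063] mm 7 deg 0.3
p [0.5564 0.2104 0.0609] row [-0.0251, 0.0072, 0.0859] [-0.0011, -0.0034, -0.0063] mm 67 deg 0.3
top 17 ext x [-0.0375 -0.0097] y [-0.0457 -0.0417] z 0.0031
plane slope [ 0.0376 -0.5861 -0.0212]
side 904 ext x [-0.058   0.0591] y [-0.0417  0.046 ] z 0.006
plane slope [ 0.0024 -0.0206  0.0061]
```

View pics/hov.png

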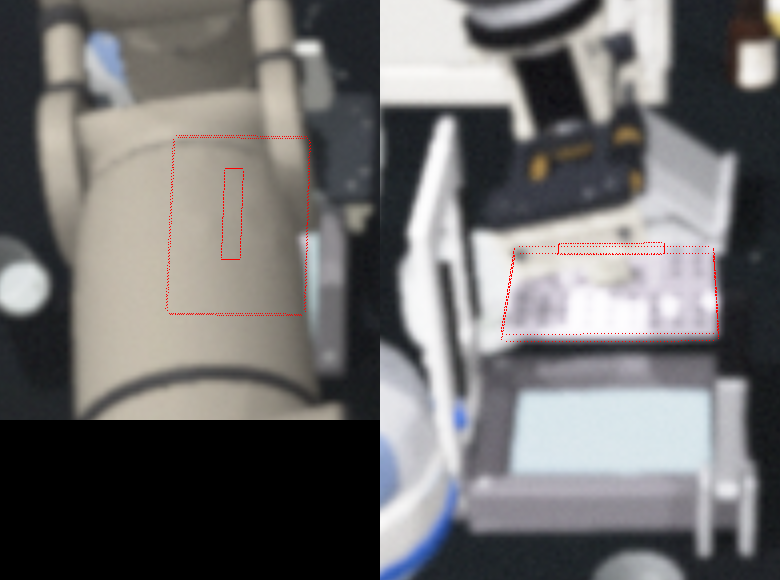

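```bash
python3 place.py .559,.2105,.05,0,.015
```

```text
9.47 [0.5543 0.2054 0.1294] [-3.1389 -0.2418 -3.1315] F [ 0.9 -0.4 -2. ] op 0.0116 grip 35.0
q [ 0.202  0.685  1.245  0.043  1.45  -1.39 ]
plate now [0.5574 0.2055 0.1185] [ 0.58 -0.   -0.07]
p [0.556  0.2104 0.0609] row [-0.0241, 0.0068, 0.0881] [-0.0, 0.0, -0.0064] mm 69 deg 0.3
```

Call:
step_arm(
  steps=[
    {"x":-0.004,"y":0.0068,"z":0.015,"rx":0,"ry":0,"rz":-0.006,"claw":-1},
    {"x":-0.01,"y":0.0068,"z":0.035,"rx":0,"ry":0,"rz":-0.006,"claw":-1},
    {"x":-0.015,"y":0.0068,"z":0.055,"rx":0,"ry":0,"rz":-0.006,"claw":-1},
    {"x":-0.02,"y":0.0068,"z":0.073,"rx":0,"ry":0,"rz":-0.006,"claw":-1},
    {"x":-0.024,"y":0.0068,"z":0.088,"rx":0,"ry":0,"rz":-0.006,"claw":-1},
    {"x":-0.024,"y":0.0068,"z":0.088,"rx":0,"ry":0,"rz":-0.006,"claw":-1},
    {"x":-0.024,"y":0.0068,"z":0.088,"rx":0,"ry":0,"rz":-0.006,"claw":-1},
    {"x":-0.024,"y":0.0068,"z":0.088,"rx":0,"ry":0,"rz":-0.006,"claw":-1},
  ],
)

```text
time: 10.13
tool_pos: [0.5565, 0.2114, 0.0607]
tool_rot: [-3.141, -0.241, -3.125]
contact_force: [0.0, -0.0, -1.0]
opening: 0.0116
grip_force: 35.0
```

```bash
cat > look.py <<'E'
from place import *
from edge import projv,rect
import sys
R=R0*Rrel; o=p0+R0.apply(d)
n="side"; im,dd=read_camera(n); P=cloud(n,dd)
q=R.inv().apply(P.reshape(-1,3)-o); ok=(abs(q[:,2]-.005)<.004)&(abs(q[:,0])<.062)&(abs(q[:,1])<.06)&(dd.ravel()>0); q=q[ok]
print("plate pts",len(q),"ext x",np.percentile(q[:,0],[1,99]).round(4),"y",np.percentile(q[:,1],[1,99]).round(4),"z",np.median(q[:,2]).round(4))
big=cv2.resize(im,None,fx=6,fy=6,interpolation=cv2.INTER_LINEAR)
cp=lambda X:X@Ro.from_euler("z",CW).as_matrix().T+[CX,CY,0]
for pts,c in ((R.apply(np.vstack([rect(.06,.045,.005),rect(.06,.045,0)]))+o,(0,0,255)),(cp(rect(.063,.048,.03)),(0,160,0)),(cp(rect(.08,.065,.03)),(255,0,0))):
    for u,v in projv(n,pts): cv2.circle(big,(int(u*6+3),int(v*6+3)),0,c,-1)
cv2.imwrite(f"pics/{sys.argv[1]}.png",big[1230:1780,1430:2050])
E
python3 place.py .559,.2105,.032,0,.015; python3 look.py l1
```

```text
10.13 [0.5565 0.2114 0.0607] [-3.1405 -0.2412 -3.1254] F [ 0. -0. -1.] op 0.0116 grip 35.0
q [ 0.21   0.763  1.297  0.046  1.319 -1.394]
plate now [0.5596 0.2116 0.0498] [ 0.91 -0.04  0.02]
p [0.556  0.2104 0.0429] row [-0.0049, -0.0014, 0.0233] [0.0001, 0.0008, 0.0011] mm 18 deg 0.1
plate pts 813 ext x [-0.0589  0.0586] y [-0.0415  0.0462] z 0.005
```

View pics/l1.png

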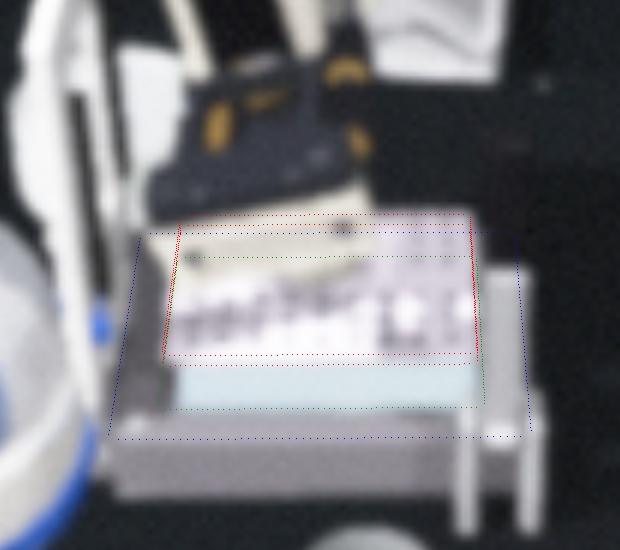

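Call:
step_arm(
  steps=[
    {"x":-0.001,"y":-0.0014,"z":0.006,"rx":0,"ry":0,"rz":0,"claw":-1},
    {"x":-0.003,"y":-0.0014,"z":0.012,"rx":0,"ry":0,"rz":0,"claw":-1},
    {"x":-0.004,"y":-0.0014,"z":0.018,"rx":0,"ry":0,"rz":0,"claw":-1},
    {"x":-0.006,"y":-0.0014,"z":0.025,"rx":0,"ry":0,"rz":0,"claw":-1},
    {"x":-0.007,"y":-0.0014,"z":0.031,"rx":0,"ry":0,"rz":0,"claw":-1},
    {"x":-0.007,"y":-0.0014,"z":0.031,"rx":0,"ry":0,"rz":0,"claw":-1},
    {"x":-0.007,"y":-0.0014,"z":0.031,"rx":0,"ry":0,"rz":0,"claw":-1},
  ],
)

```text
time: 10.77
tool_pos: [0.5553, 0.2102, 0.0355]
tool_rot: [-3.14, -0.244, -3.126]
contact_force: [0.3, 0.6, -0.8]
opening: 0.0114
grip_force: 35.0
```

```bash
python3 place.py .559,.2105,.020,0,.015 .559,.2105,.016,0,.015
```

```text
10.77 [0.5553 0.2102 0.0355] [-3.14   -0.2436 -3.1255] F [ 0.3  0.6 -0.8] op 0.0114 grip 35.0
q [ 0.209  0.791  1.318  0.047  1.273 -1.397]
plate now [0.5583 0.2103 0.0247] [ 0.91  0.1  -0.01]
p [0.556  0.2104 0.0309] row [-0.0024, 0.0002, 0.0058] [-0.0005, -0.0023, 0.001] mm 5 deg 0.1
p [0.556  0.2104 0.0269] row [-0.0037, 0.0002, 0.011] [-0.0005, -0.0023, 0.001] mm 9 deg 0.1
```

Call:
step_arm(
  steps=[
    {"x":-0.001,"y":0,"z":0.002,"rx":0,"ry":0,"rz":0,"claw":-1},
    {"x":-0.0015,"y":0,"z":0.004,"rx":0,"ry":0,"rz":0,"claw":-1},
    {"x":-0.002,"y":0,"z":0.006,"rx":0,"ry":0,"rz":0,"claw":-1},
    {"x":-0.003,"y":0,"z":0.008,"rx":0,"ry":0,"rz":0,"claw":-1},
    {"x":-0.0035,"y":0,"z":0.01,"rx":0,"ry":0,"rz":0,"claw":-1},
    {"x":-0.0035,"y":0,"z":0.01,"rx":0,"ry":0,"rz":0,"claw":-1},
    {"x":-0.0035,"y":0,"z":0.01,"rx":0,"ry":0,"rz":0,"claw":-1},
  ],
)

```text
time: 11.35
tool_pos: [0.5563, 0.2102, 0.028]
tool_rot: [-3.14, -0.243, -3.125]
contact_force: [-0.1, -0.3, -0.6]
opening: 0.0117
grip_force: 35.0
```

```bash
python3 place.py .559,.2105,.016,0,.015; python3 look.py l2 | tail -1
```

```text
11.35 [0.5563 0.2102 0.028 ] [-3.1401 -0.2428 -3.1255] F [-0.1 -0.3 -0.6] op 0.0117 grip 35.0
q [ 0.208  0.802  1.32   0.047  1.259 -1.398]
plate now [0.5593 0.2104 0.0171] [ 0.91  0.06 -0.  ]
p [0.556  0.2104 0.0269] row [0.0, 0.0002, 0.0016] [-0.0004, -0.0013, 0.0011] mm 1 deg 0.1
plate pts 718 ext x [-0.059   0.0586] y [-0.0483  0.0418] z 0.0052
```

Go down in half-millimetre rows until contact shows.

Call:
step_arm(
  steps=[
    {"x":0,"y":0,"z":0.001,"rx":0,"ry":0,"rz":0,"claw":-1},
    {"x":0,"y":0,"z":0.002,"rx":0,"ry":0,"rz":0,"claw":-1},
    {"x":0,"y":0,"z":0.003,"rx":0,"ry":0,"rz":0,"claw":-1},
    {"x":0,"y":0,"z":0.003,"rx":0,"ry":0,"rz":0,"claw":-1},
  ],
)

```text
time: 11.73
tool_pos: [0.556, 0.2102, 0.0265]
tool_rot: [-3.14, -0.242, -3.126]
contact_force: [0.2, -0.1, 3.4]
opening: 0.0119
grip_force: 35.0
```

Call:
step_arm(
  steps=[
    {"x":0,"y":0,"z":0.003,"rx":0,"ry":0,"rz":0,"claw":-0.3},
    {"x":0,"y":0,"z":0.003,"rx":0,"ry":0,"rz":0,"claw":-0.3},
    {"x":0,"y":0,"z":0.003,"rx":0,"ry":0,"rz":0,"claw":-0.3},
    {"x":0,"y":0,"z":0.003,"rx":0,"ry":0,"rz":0,"claw":-0.3},
  ],
)

```text
time: 12.07
tool_pos: [0.5552, 0.2102, 0.0236]
tool_rot: [-3.14, -0.243, -3.125]
contact_force: [0.3, 0.3, 0.7]
opening: 0.0307
grip_force: 0.3
```

```bash
python3 look.py l3
python3 - <<'E'
from place import *
st(); R=tool(-13.9,.015)
row([.55,.2104,.07],R); row([.52,.2104,.16],tool(0,0)); row([.48,.21,.26],tool(0,0))
E
```

```text
plate pts 531 ext x [-0.0595  0.0591] y [-0.0484  0.0395] z 0.0076
12.12 [0.5552 0.2102 0.0236] [-3.1402 -0.2427 -3.1255] F [ 0.4 -0.4  0.9] op 0.0315 grip 0.3
p [0.55   0.2104 0.07  ] row [0.0216, 0.0003, -0.0583] [-0.0021, -0.0001, 0.0014] mm 47 deg 0.1
p [0.52   0.2104 0.16  ] row [0.0893, 0.0008, -0.1652] [-0.0043, -0.309, 0.0206] mm 141 deg 13.9
p [0.48 0.21 0.26] row [0.1731, 0.0009, -0.2818] [-0.0043, -0.309, 0.0206] mm 248 deg 13.9
```

Call:
step_arm(
  steps=[
    {"x":0.007,"y":0,"z":-0.019,"rx":0,"ry":0,"rz":0,"claw":-0.3},
    {"x":0.014,"y":0,"z":-0.04,"rx":0,"ry":0,"rz":0,"claw":-0.3},
    {"x":0.0216,"y":0,"z":-0.0583,"rx":0,"ry":0,"rz":0,"claw":-0.3},
    {"x":0.055,"y":0,"z":-0.11,"rx":0,"ry":-0.15,"rz":0.01,"claw":-0.5},
    {"x":0.089,"y":0,"z":-0.165,"rx":0,"ry":-0.309,"rz":0.02,"claw":-1},
    {"x":0.13,"y":0,"z":-0.22,"rx":0,"ry":-0.309,"rz":0.02,"claw":-1},
    {"x":0.173,"y":0,"z":-0.282,"rx":0,"ry":-0.309,"rz":0.02,"claw":-1},
    {"x":0.173,"y":0,"z":-0.282,"rx":0,"ry":-0.309,"rz":0.02,"claw":-1},
  ],
)

```text
time: 12.78
tool_pos: [0.4784, 0.2094, 0.2642]
tool_rot: [-3.139, 0.003, -3.14]
contact_force: [2.1, 0.8, -0.3]
opening: 0.0038
grip_force: 0.0
```

Run:
```python
from plan import *
st()
C=np.load("clouds.npz"); P=np.vstack([C["top"],C["side"]])
H=np.full((12,14),-1.)
for i,x in enumerate(np.arange(.60,.84,.02)):
    for j,y in enumerate(np.arange(.10,.38,.02)):
        q=P[(abs(P[:,0]-x)<.01)&(abs(P[:,1]-y)<.01)]
        if len(q): H[i,j]=np.percentile(q[:,2],95)
print("y from .10 step .02"); 
for i in range(12): print(round(.6+.02*i,2),(H[i]*1000).astype(int))
d=np.median([read_camera("side")[1] for _ in range(3)],0); im=read_camera("side")[0]
Q=cloud("side",d)[d>0]; c,s_=np.cos(.015),np.sin(.015)
u=(Q[:,0]-.5594)*c+(Q[:,1]-.2105)*s_; v=-(Q[:,0]-.5594)*s_+(Q[:,1]-.2105)*c
for a in (-.055,-.04,.04,.055):
  for b in (-.035,-.02,.02,.035):
    k=(abs(u-a)<.006)&(abs(v-b)<.007); print(a,b,k.sum(),np.median(Q[k,2]).round(4) if k.any() else '',end='; ')
cv2.imwrite("pics/seat.png",cv2.resize(im[190:300,230:340],None,fx=5,fy=5,interpolation=2))
```

```text
12.78 [0.4784 0.2094 0.2642] [-3.1391e+00  2.8000e-03 -3.1402e+00] F [ 2.1  0.8 -0.3] op 0.0038 grip 0.0Traceback (most recent call last):
  File "<stdin>", line 8, in <module>
IndexError: index 14 is out of bounds for axis 1 with size 14
```

Run:
```python
from plan import *
C=np.load("clouds.npz"); P=np.vstack([C["top"],C["side"]])
print("y from .10 step .02") 
for i in range(12):
    x=.6+.02*i; o=[]
    for j in range(14):
        q=P[(abs(P[:,0]-x)<.01)&(abs(P[:,1]-(.1+.02*j))<.01)]; o.append(int(1000*np.percentile(q[:,2],95)) if len(q) else -1)
    print(round(x,2),o)
d=np.median([read_camera("side")[1] for _ in range(3)],0)
Q=cloud("side",d)[d>0]; c,s_=np.cos(.015),np.sin(.015)
u=(Q[:,0]-.5594)*c+(Q[:,1]-.2105)*s_; v=-(Q[:,0]-.5594)*s_+(Q[:,1]-.2105)*c
for a in (-.055,-.04,.04,.055):
  for b in (-.035,-.02,.02,.035):
    k=(abs(u-a)<.006)&(abs(v-b)<.007); print(a,b,k.sum(),np.median(Q[k,2]).round(4) if k.any() else '',end='; ')
```

```text
y from .10 step .02
0.6 [1, 1, 30, 30, 16, 17, 16, 16, 30, 29, 1, 0, 0, 0]
0.62 [44, 1, 29, 30, 30, 30, 30, 30, 31, 29, 0, 0, 1, 0]
0.64 [45, 3, 165, 191, 189, 197, 199, 199, 193, 180, 61, 28, 0, 0]
0.66 [46, 3, 184, 201, 201, 202, 202, 201, 202, 198, 104, 98, 70, 0]
0.68 [46, 1, 1, 1, -1, 1, 63, 106, 111, 111, 111, 108, 99, 56]
0.7 [44, 1, 1, 1, -1, 1, 101, 110, 112, 113, 113, 111, 105, 82]
0.72 [1, 1, 0, 0, 2, 42, 102, 111, 113, 115, 114, 113, 106, 90]
0.74 [1, 2, 1, 1, 1, 1, 100, 110, 113, 114, 113, 112, 105, 85]
0.76 [2, 1, 1, 1, 2, 1, 89, 104, 111, 111, 111, 108, 100, 57]
0.78 [2, 1, 2, 2, 0, 1, 1, 91, 102, 104, 105, 99, 77, 0]
0.8 [0, 2, 0, 1, 1, 1, 0, 1, 1, -1, 73, 73, 0, 1]
0.82 [1, 1, 2, 0, 0, 0, 1, 0, 0, 0, 0, 0, 0, 0]
-0.055 -0.035 30 0.1969; -0.055 -0.02 41 0.358; -0.055 0.02 322 0.456; -0.055 0.035 305 0.5016; -0.04 -0.035 55 0.552; -0.04 -0.02 41 0.4208; -0.04 0.02 83 0.5116; -0.04 0.035 23 0.0209; 0.04 -0.035 16 0.0206; 0.04 -0.02 19 0.0204; 0.04 0.02 19 0.0208; 0.04 0.035 19 0.0207; 0.055 -0.035 15 0.0205; 0.055 -0.02 18 0.0206; 0.055 0.02 18 0.0209; 0.055 0.035 14 0.0213;
```

Run:
```python
from plan import *
st(); R=tool(0,0)
row([.56,.17,.27],R);row([.69,.17,.26],R);row([.692,.17,.18],R)
```

```text
12.93 [0.4804 0.2098 0.2648] [-3.1406  0.0082 -3.14  ] F [ 0.5  0.6 -0.1] op 0.0005 grip 0.0
p [0.56 0.17 0.27] row [-0.106, -0.0533, -0.0061] [-0.0013, 0.0104, 0.002] mm 89 deg 0.5
p [0.69 0.17 0.26] row [-0.2793, -0.0535, 0.0087] [-0.0013, 0.0104, 0.002] mm 213 deg 0.5
p [0.692 0.17  0.18 ] row [-0.2811, -0.0534, 0.1154] [-0.0013, 0.0104, 0.002] mm 231 deg 0.5
```

Call:
step_arm(
  steps=[
    {"x":-0.05,"y":-0.025,"z":-0.003,"rx":0,"ry":0.01,"rz":0,"claw":-1},
    {"x":-0.1,"y":-0.053,"z":-0.006,"rx":0,"ry":0.01,"rz":0,"claw":-1},
    {"x":-0.15,"y":-0.053,"z":-0.006,"rx":0,"ry":0.01,"rz":0,"claw":-1},
    {"x":-0.2,"y":-0.053,"z":0,"rx":0,"ry":0.01,"rz":0,"claw":-1},
    {"x":-0.25,"y":-0.053,"z":0.005,"rx":0,"ry":0.01,"rz":0,"claw":-1},
    {"x":-0.279,"y":-0.053,"z":0.009,"rx":0,"ry":0.01,"rz":0,"claw":-1},
    {"x":-0.279,"y":-0.053,"z":0.009,"rx":0,"ry":0.01,"rz":0,"claw":-1},
    {"x":-0.279,"y":-0.053,"z":0.009,"rx":0,"ry":0.01,"rz":0,"claw":-1},
  ],
)

```text
time: 13.6
tool_pos: [0.6895, 0.1692, 0.2506]
tool_rot: [-3.138, -0.012, -3.142]
contact_force: [0.5, -0.5, 0.8]
opening: 0.0007
grip_force: 0.0
```

```bash
cat > lid.py <<'E'
from plan import *
import sys
st(); R=tool(0,0); y=.17
row([.692,y,.26],R); row([.692,y,.18],R)
def w(th,r=.15,press=0,a=.0095,hx=.647):
    n=np.array([np.sin(th),np.cos(th)]); c=np.array([hx,.035])+r*np.array([-np.cos(th),np.sin(th)])+(.004-press)*n
    return [c[0]+a,y,c[1]]
for t in map(float,sys.argv[1:]): row(w(t),R)
E
python3 lid.py; python3 -c "
from plan import *
print(np.round(s['qpos'],2))"
```

```text
13.6 [0.6895 0.1692 0.2506] [-3.1378 -0.0122 -3.1416] F [ 0.5 -0.5  0.8] op 0.0007 grip 0.0
p [0.692 0.17  0.26 ] row [-0.0032, 0.001, -0.0126] [-0.0048, -0.0155, 0.0] mm 10 deg 0.7
p [0.692 0.17  0.18 ] row [-0.0045, 0.0014, 0.094] [-0.0048, -0.0155, 0.0] mm 71 deg 0.7
[ 0.13  0.71  0.84 -0.    1.6  -1.44]
```

Call:
step_arm(
  steps=[
    {"x":-0.0045,"y":0.0014,"z":0.03,"rx":0,"ry":-0.015,"rz":0,"claw":-1},
    {"x":-0.0045,"y":0.0014,"z":0.06,"rx":0,"ry":-0.015,"rz":0,"claw":-1},
    {"x":-0.0045,"y":0.0014,"z":0.094,"rx":0,"ry":-0.015,"rz":0,"claw":-1},
    {"x":-0.0045,"y":0.0014,"z":0.094,"rx":0,"ry":-0.015,"rz":0,"claw":-1},
    {"x":-0.0045,"y":0.0014,"z":0.094,"rx":0,"ry":-0.015,"rz":0,"claw":-1},
  ],
)

```text
time: 14.02
tool_pos: [0.6907, 0.1707, 0.1827]
tool_rot: [-3.138, 0.001, -3.14]
contact_force: [-0.3, 0.2, 0.4]
opening: -0.0001
grip_force: 0.0
```

```bash
python3 lid.py 1.6 1.5 1.4 1.3 1.2 1.1 1.0 .9 .8
```

```text
14.02 [0.6907 0.1707 0.1827] [-3.1380e+00  9.0000e-04 -3.1403e+00] F [-0.3  0.2  0.4] op -0.0001 grip 0.0
p [0.692 0.17  0.26 ] row [-0.0018, -0.0013, -0.1031] [-0.0046, 0.0012, 0.0017] mm 77 deg 0.2
p [0.692 0.17  0.18 ] row [-0.0017, -0.0009, 0.0036] [-0.0046, 0.0012, 0.0017] mm 3 deg 0.2
p [0.6649 0.17   0.1848] row [0.0344, -0.0009, -0.0028] [-0.0046, 0.0012, 0.0017] mm 26 deg 0.2
p [0.6499 0.17   0.1849] row [0.0544, -0.0008, -0.003] [-0.0046, 0.0012, 0.0017] mm 41 deg 0.2
p [0.6349 0.17   0.1835] row [0.0743, -0.0008, -0.0011] [-0.0046, 0.0012, 0.0017] mm 56 deg 0.2
p [0.6202 0.17   0.1806] row [0.094, -0.0008, 0.0027] [-0.0046, 0.0012, 0.0017] mm 71 deg 0.2
p [0.6059 0.17   0.1763] row [0.1131, -0.0007, 0.0085] [-0.0046, 0.0012, 0.0017] mm 85 deg 0.2
p [0.592  0.17   0.1705] row [0.1316, -0.0007, 0.0162] [-0.0046, 0.0012, 0.0017] mm 99 deg 0.2
p [0.5788 0.17   0.1634] row [0.1492, -0.0006, 0.0256] [-0.0046, 0.0012, 0.0017] mm 114 deg 0.2
p [0.5664 0.17   0.155 ] row [0.1658, -0.0005, 0.0368] [-0.0046, 0.0012, 0.0017] mm 127 deg 0.2
p [0.5549 0.17   0.1454] row [0.1812, -0.0005, 0.0496] [-0.0046, 0.0012, 0.0017] mm 141 deg 0.2
```

Call:
step_arm(
  steps=[
    {"x":0.02,"y":0,"z":0,"rx":0,"ry":0,"rz":0,"claw":-1},
    {"x":0.034,"y":0,"z":-0.003,"rx":0,"ry":0,"rz":0,"claw":-1},
    {"x":0.054,"y":0,"z":-0.003,"rx":0,"ry":0,"rz":0,"claw":-1},
    {"x":0.074,"y":0,"z":-0.001,"rx":0,"ry":0,"rz":0,"claw":-1},
    {"x":0.094,"y":0,"z":0.003,"rx":0,"ry":0,"rz":0,"claw":-1},
    {"x":0.113,"y":0,"z":0.0085,"rx":0,"ry":0,"rz":0,"claw":-1},
    {"x":0.132,"y":0,"z":0.016,"rx":0,"ry":0,"rz":0,"claw":-1},
    {"x":0.149,"y":0,"z":0.0256,"rx":0,"ry":0,"rz":0,"claw":-1},
    {"x":0.166,"y":0,"z":0.037,"rx":0,"ry":0,"rz":0,"claw":-1},
    {"x":0.181,"y":0,"z":0.0496,"rx":0,"ry":0,"rz":0,"claw":-1},
    {"x":0.181,"y":0,"z":0.0496,"rx":0,"ry":0,"rz":0,"claw":-1},
  ],
)

```text
time: 14.93
tool_pos: [0.555, 0.1706, 0.1466]
tool_rot: [-3.138, 0.004, -3.14]
contact_force: [-0.0, 0.6, -0.8]
opening: 0.0004
grip_force: 0.0
```

```bash
python3 lid.py .8 .7 .6 .5 .4 .3 .2 .1 .05 0
python3 - <<'E'
from h import *
im,d=read_camera("side"); P=cloud("side",d)[d>0]
k=(P[:,1]>.15)&(P[:,1]<.28)&(P[:,0]>.5)&(P[:,0]<.64)&(P[:,2]>.05)
for x in np.arange(.51,.64,.02):
    q=P[k&(abs(P[:,0]-x)<.01)&(P[:,1]>.235)&(P[:,1]<.275)]
    if len(q):print(x.round(3),len(q),np.median(q,axis=0).round(3),np.degrees(np.arctan2(np.median(q[:,2])-.04,.647-x)).round(0))
cv2.imwrite("pics/lidmid.png",im)
E
```

```text
14.93 [0.555  0.1706 0.1466] [-3.1385  0.0041 -3.1401] F [-0.   0.6 -0.8] op 0.0004 grip 0.0
p [0.692 0.17  0.26 ] row [-0.1833, -0.0015, -0.1504] [-0.0039, 0.0052, 0.0019] mm 178 deg 0.3
p [0.692 0.17  0.18 ] row [-0.1829, -0.0012, -0.0437] [-0.0039, 0.0052, 0.0019] mm 141 deg 0.3
p [0.5549 0.17   0.1454] row [0.0001, -0.0008, 0.0017] [-0.0039, 0.0052, 0.0019] mm 1 deg 0.3
p [0.5444 0.17   0.1347] row [0.0142, -0.0007, 0.0159] [-0.0039, 0.0052, 0.0019] mm 16 deg 0.3
p [0.535 0.17  0.123] row [0.0268, -0.0006, 0.0314] [-0.0039, 0.0052, 0.0019] mm 31 deg 0.3
p [0.5268 0.17   0.1104] row [0.0378, -0.0006, 0.0481] [-0.0039, 0.0052, 0.0019] mm 46 deg 0.3
p [0.5199 0.17   0.0971] row [0.047, -0.0005, 0.0659] [-0.0039, 0.0052, 0.0019] mm 61 deg 0.3
p [0.5144 0.17   0.0831] row [0.0544, -0.0004, 0.0844] [-0.0039, 0.0052, 0.0019] mm 75 deg 0.3
p [0.5103 0.17   0.0687] row [0.06, -0.0004, 0.1037] [-0.0039, 0.0052, 0.0019] mm 90 deg 0.3
p [0.5076 0.17   0.054 ] row [0.0636, -0.0003, 0.1233] [-0.0039, 0.0052, 0.0019] mm 104 deg 0.3
p [0.5069 0.17   0.0465] row [0.0646, -0.0003, 0.1333] [-0.0039, 0.0052, 0.0019] mm 111 deg 0.3
p [0.5065 0.17   0.039 ] row [0.0652, -0.0002, 0.1433] [-0.0039, 0.0052, 0.0019] mm 118 deg 0.3
0.51 28 [0.52  0.257 0.249] 57.0
0.53 569 [0.532 0.241 0.256] 62.0
0.55 749 [0.55  0.243 0.44 ] 76.0
0.57 725 [0.57  0.242 0.441] 79.0
0.59 317 [0.585 0.257 0.249] 75.0
0.61 72 [0.609 0.267 0.076] 45.0
0.63 84 [0.629 0.262 0.059] 48.0
```

Call:
step_arm(
  steps=[
    {"x":0.014,"y":0,"z":0.016,"rx":0,"ry":0,"rz":0,"claw":-1},
    {"x":0.027,"y":0,"z":0.031,"rx":0,"ry":0,"rz":0,"claw":-1},
    {"x":0.038,"y":0,"z":0.048,"rx":0,"ry":0,"rz":0,"claw":-1},
    {"x":0.047,"y":0,"z":0.066,"rx":0,"ry":0,"rz":0,"claw":-1},
    {"x":0.0544,"y":0,"z":0.0844,"rx":0,"ry":0,"rz":0,"claw":-1},
    {"x":0.06,"y":0,"z":0.104,"rx":0,"ry":0,"rz":0,"claw":-1},
    {"x":0.0635,"y":0,"z":0.12,"rx":0,"ry":0,"rz":0,"claw":-1},
    {"x":0.0645,"y":0,"z":0.13,"rx":0,"ry":0,"rz":0,"claw":-1},
    {"x":0.065,"y":0,"z":0.137,"rx":0,"ry":0,"rz":0,"claw":-1},
    {"x":0.065,"y":0,"z":0.14,"rx":0,"ry":0,"rz":0,"claw":-1},
    {"x":0.065,"y":0,"z":0.14,"rx":0,"ry":0,"rz":0,"claw":-1},
  ],
)

```text
time: 15.9
tool_pos: [0.5091, 0.17, 0.0405]
tool_rot: [-3.138, 0.005, -3.141]
contact_force: [-0.4, 0.6, 0.6]
opening: 0.0004
grip_force: 0.0
```

```bash
python3 lid.py 0
```

```text
15.9 [0.5091 0.17   0.0405] [-3.1384  0.005  -3.1407] F [-0.4  0.6  0.6] op 0.0004 grip 0.0
p [0.692 0.17  0.26 ] row [-0.2453, -0.0011, -0.2915] [-0.004, 0.0063, 0.0012] mm 286 deg 0.3
p [0.692 0.17  0.18 ] row [-0.2448, -0.0008, -0.1848] [-0.004, 0.0063, 0.0012] mm 230 deg 0.3
p [0.5065 0.17   0.039 ] row [0.0035, 0.0, 0.0019] [-0.004, 0.0063, 0.0012] mm 3 deg 0.3
```

Call:
step_arm(
  steps=[
    {"x":0,"y":0,"z":0.001,"rx":0,"ry":0,"rz":0,"claw":-1},
    {"x":0,"y":0,"z":0.002,"rx":0,"ry":0,"rz":0,"claw":-1},
    {"x":0,"y":0,"z":0.003,"rx":0,"ry":0,"rz":0,"claw":-1},
    {"x":0,"y":0,"z":0.003,"rx":0,"ry":0,"rz":0,"claw":-1},
  ],
)

```text
time: 16.23
tool_pos: [0.5091, 0.17, 0.0392]
tool_rot: [-3.139, 0.006, -3.141]
contact_force: [-1.0, -0.6, 6.6]
opening: 0.0004
grip_force: 3.4
```

Call:
step_arm(
  steps=[
    {"x":0,"y":0,"z":0.001,"rx":0,"ry":0,"rz":0,"claw":-1},
    {"x":0,"y":0,"z":0.002,"rx":0,"ry":0,"rz":0,"claw":-1},
    {"x":0,"y":0,"z":0.002,"rx":0,"ry":0,"rz":0,"claw":-1},
  ],
)

```text
time: 16.48
tool_pos: [0.5092, 0.17, 0.039]
tool_rot: [-3.139, 0.007, -3.14]
contact_force: [-4.7, -1.5, 18.7]
opening: 0.0005
grip_force: 9.3
```

```bash
cat > cl.py <<'E'
from plan import *
import sys
st(); R=tool(0,0); x=.4925
row([.50,.17,.27],R);row([x,.35,.27],R); row([x,.35,.165],R)
for t in map(float,sys.argv[1:]):
    n=np.array([np.sin(t),np.cos(t)]); c=np.array([.2865,.044])+.12*np.array([-np.cos(t),np.sin(t)])+.005*n
    row([x,c[0]+.012,c[1]],R)
E
python3 cl.py
```

```text
16.48 [0.5092 0.17   0.039 ] [-3.1387  0.0069 -3.1405] F [-4.7 -1.5 18.7] op 0.0005 grip 9.3
p [0.5  0.17 0.27] row [0.0101, -0.0009, -0.3081] [-0.0037, 0.0088, 0.0014] mm 231 deg 0.4
p [0.4925 0.35   0.27  ] row [0.0199, 0.2391, -0.3088] [-0.0037, 0.0088, 0.0014] mm 293 deg 0.4
p [0.4925 0.35   0.165 ] row [0.0208, 0.2395, -0.1688] [-0.0037, 0.0088, 0.0014] mm 220 deg 0.4
```

Call:
step_arm(
  steps=[
    {"x":0,"y":0,"z":-0.02,"rx":0,"ry":0,"rz":0,"claw":-1},
    {"x":0.003,"y":0,"z":-0.07,"rx":0,"ry":0,"rz":0,"claw":-1},
    {"x":0.006,"y":0,"z":-0.12,"rx":0,"ry":0,"rz":0,"claw":-1},
    {"x":0.008,"y":0,"z":-0.17,"rx":0,"ry":0,"rz":0,"claw":-1},
    {"x":0.01,"y":0,"z":-0.22,"rx":0,"ry":0.005,"rz":0,"claw":-1},
    {"x":0.01,"y":0,"z":-0.27,"rx":0,"ry":0.009,"rz":0,"claw":-1},
    {"x":0.01,"y":0,"z":-0.308,"rx":0,"ry":0.009,"rz":0,"claw":-1},
    {"x":0.01,"y":0,"z":-0.308,"rx":0,"ry":0.009,"rz":0,"claw":-1},
  ],
)

```text
time: 17.15
tool_pos: [0.5024, 0.1712, 0.2744]
tool_rot: [-3.141, 0.009, -3.141]
contact_force: [-0.1, -0.3, -0.0]
opening: 0.0003
grip_force: 0.0
```

```bash
python3 cl.py
python3 - <<'E'
from h import *
C={}
for n in("top","side"):
    d=np.median([read_camera(n)[1] for _ in range(2)],0); C[n]=cloud(n,d)[d>0]
P=C["side"]
for z in np.arange(.06,.2,.02):
    q=P[(abs(P[:,2]-z)<.01)&(P[:,0]>.475)&(P[:,0]<.51)&(P[:,1]>.27)&(P[:,1]<.33)]; print(z.round(2),len(q),np.percentile(q,[5,50,95],axis=0)[:,:2].round(4).tolist() if len(q) else '')
for x in (.49,.5,.52,.54,.56,.6,.63):
    q=P[(abs(P[:,0]-x)<.007)&(P[:,1]>.155)&(P[:,1]<.268)&(P[:,2]<.1)]; print(x,len(q),np.percentile(q[:,2],[5,50,95]).round(4) if len(q) else'')
E
```

```text
17.15 [0.5024 0.1712 0.2744] [-3.1406  0.0093 -3.1406] F [-0.1 -0.3 -0. ] op 0.0003 grip 0.0
p [0.5  0.17 0.27] row [0.0032, -0.0015, 0.0059] [-0.0013, 0.0119, 0.0013] mm 5 deg 0.5
p [0.4925 0.35   0.27  ] row [0.013, 0.2385, 0.0055] [-0.0013, 0.0119, 0.0013] mm 179 deg 0.5
p [0.4925 0.35   0.165 ] row [0.0143, 0.2386, 0.1455] [-0.0013, 0.0119, 0.0013] mm 210 deg 0.5
0.06 74 [[0.4786, 0.2782], [0.492, 0.2933], [0.5049, 0.2955]]
0.08 40 [[0.486, 0.2948], [0.4924, 0.2963], [0.497, 0.2979]]
0.1 41 [[0.4849, 0.2971], [0.4913, 0.2989], [0.4975, 0.3007]]
0.12 49 [[0.4853, 0.2994], [0.4916, 0.3008], [0.4979, 0.3021]]
0.14 61 [[0.4841, 0.3001], [0.4922, 0.3034], [0.5003, 0.3052]]
0.16 62 [[0.4844, 0.304], [0.491, 0.3056], [0.4988, 0.3079]]
0.18 73 [[0.4833, 0.3023], [0.4914, 0.3074], [0.4993, 0.3095]]
0.2 0 
0.49 15 [0.0375 0.0385 0.0397]
0.5 132 [0.0376 0.0388 0.0397]
0.52 176 [0.0199 0.0288 0.0394]
0.54 171 [0.0204 0.0376 0.0472]
0.56 172 [0.0201 0.0378 0.0472]
0.6 170 [0.0199 0.0221 0.0392]
0.63 174 [0.0377 0.0387 0.0399]
```

Call:
step_arm(
  steps=[
    {"x":0.005,"y":0.05,"z":0.002,"rx":0,"ry":0.01,"rz":0,"claw":-1},
    {"x":0.01,"y":0.1,"z":0.004,"rx":0,"ry":0.01,"rz":0,"claw":-1},
    {"x":0.013,"y":0.15,"z":0.005,"rx":0,"ry":0.01,"rz":0,"claw":-1},
    {"x":0.013,"y":0.2,"z":0.005,"rx":0,"ry":0.01,"rz":0,"claw":-1},
    {"x":0.013,"y":0.239,"z":0.005,"rx":0,"ry":0.01,"rz":0,"claw":-1},
    {"x":0.013,"y":0.239,"z":0.005,"rx":0,"ry":0.01,"rz":0,"claw":-1},
    {"x":0.013,"y":0.239,"z":0.04,"rx":0,"ry":0.01,"rz":0,"claw":-1},
    {"x":0.014,"y":0.239,"z":0.08,"rx":0,"ry":0.01,"rz":0,"claw":-1},
    {"x":0.014,"y":0.239,"z":0.12,"rx":0,"ry":0.01,"rz":0,"claw":-1},
    {"x":0.014,"y":0.239,"z":0.145,"rx":0,"ry":0.01,"rz":0,"claw":-1},
    {"x":0.014,"y":0.239,"z":0.145,"rx":0,"ry":0.01,"rz":0,"claw":-1},
  ],
)

```text
time: 18.27
tool_pos: [0.4859, 0.3473, 0.1519]
tool_rot: [-3.133, -0.021, -3.141]
contact_force: [0.1, -0.1, -0.9]
opening: 0.0003
grip_force: 0.0
```

```bash
python3 cl.py 1.6 1.45 1.3 1.15 1 .85 .7
```

```text
18.27 [0.4859 0.3473 0.1519] [-3.1325 -0.0212 -3.1411] F [ 0.1 -0.1 -0.9] op 0.0003 grip 0.0
p [0.5  0.17 0.27] row [-0.0154, -0.2378, -0.1557] [-0.0115, -0.027, 0.0007] mm 213 deg 1.3
p [0.4925 0.35   0.27  ] row [-0.0055, 0.0022, -0.1576] [-0.0115, -0.027, 0.0007] mm 118 deg 1.3
p [0.4925 0.35   0.165 ] row [-0.0084, 0.0034, -0.0177] [-0.0115, -0.027, 0.0007] mm 15 deg 1.3
p [0.4925 0.307  0.1638] row [-0.0084, -0.0539, -0.0156] [-0.0115, -0.027, 0.0007] mm 43 deg 1.3
p [0.4925 0.289  0.1637] row [-0.0084, -0.0779, -0.0152] [-0.0115, -0.027, 0.0007] mm 60 deg 1.3
p [0.4925 0.2712 0.161 ] row [-0.0085, -0.1015, -0.0113] [-0.0115, -0.027, 0.0007] mm 77 deg 1.3
p [0.4925 0.254  0.1556] row [-0.0086, -0.1244, -0.0039] [-0.0115, -0.027, 0.0007] mm 94 deg 1.3
p [0.4925 0.2379 0.1477] row [-0.0089, -0.1458, 0.0068] [-0.0115, -0.027, 0.0007] mm 110 deg 1.3
p [0.4925 0.2231 0.1375] row [-0.0091, -0.1655, 0.0206] [-0.0115, -0.027, 0.0007] mm 125 deg 1.3
p [0.4925 0.2099 0.1251] row [-0.0095, -0.1828, 0.0372] [-0.0115, -0.027, 0.0007] mm 140 deg 1.3
```

Call:
step_arm(
  steps=[
    {"x":-0.008,"y":0,"z":-0.017,"rx":-0.012,"ry":-0.027,"rz":0,"claw":-1},
    {"x":-0.008,"y":-0.025,"z":-0.016,"rx":-0.012,"ry":-0.027,"rz":0,"claw":-1},
    {"x":-0.008,"y":-0.054,"z":-0.016,"rx":-0.012,"ry":-0.027,"rz":0,"claw":-1},
    {"x":-0.0085,"y":-0.078,"z":-0.015,"rx":-0.012,"ry":-0.027,"rz":0,"claw":-1},
    {"x":-0.0085,"y":-0.102,"z":-0.011,"rx":-0.012,"ry":-0.027,"rz":0,"claw":-1},
    {"x":-0.0085,"y":-0.124,"z":-0.004,"rx":-0.012,"ry":-0.027,"rz":0,"claw":-1},
    {"x":-0.009,"y":-0.146,"z":0.007,"rx":-0.012,"ry":-0.027,"rz":0,"claw":-1},
    {"x":-0.009,"y":-0.1655,"z":0.0205,"rx":-0.012,"ry":-0.027,"rz":0,"claw":-1},
    {"x":-0.0095,"y":-0.183,"z":0.037,"rx":-0.012,"ry":-0.027,"rz":0,"claw":-1},
    {"x":-0.0095,"y":-0.183,"z":0.037,"rx":-0.012,"ry":-0.027,"rz":0,"claw":-1},
    {"x":-0.0095,"y":-0.183,"z":0.037,"rx":-0.012,"ry":-0.027,"rz":0,"claw":-1},
  ],
)

```text
time: 19.18
tool_pos: [0.497, 0.2119, 0.1326]
tool_rot: [3.135, 0.013, 3.141]
contact_force: [-0.3, 0.7, 0.5]
opening: 0.0003
grip_force: 0.0
```

```bash
python3 cl.py .7 .6 .5 .4 .3 .2 .1 0
python3 - <<'E'
from h import *
im,d=read_camera("side"); P=cloud("side",d)[d>0]
for y in np.arange(.16,.3,.02):
    q=P[(P[:,0]>.48)&(P[:,0]<.505)&(abs(P[:,1]-y)<.01)&(P[:,2]>.042)&(P[:,2]<.2)]
    if len(q):print(y.round(3),len(q),np.percentile(q[:,2],[10,50,90]).round(3))
E
```

```text
19.18 [0.497  0.2119 0.1326] [3.1346 0.0132 3.1408] F [-0.3  0.7  0.5] op 0.0003 grip 0.0
p [0.5  0.17 0.27] row [-0.0065, -0.0546, -0.1835] [0.0089, 0.0168, -0.0009] mm 144 deg 0.9
p [0.4925 0.35   0.27  ] row [0.0037, 0.1853, -0.182] [0.0089, 0.0168, -0.0009] mm 195 deg 0.9
p [0.4925 0.35   0.165 ] row [0.0056, 0.1844, -0.042] [0.0089, 0.0168, -0.0009] mm 142 deg 0.9
p [0.4925 0.2099 0.1251] row [0.0061, -0.0027, 0.0099] [0.0089, 0.0168, -0.0009] mm 9 deg 0.9
p [0.4925 0.2023 0.1159] row [0.0063, -0.013, 0.0221] [0.0089, 0.0168, -0.0009] mm 20 deg 0.9
p [0.4925 0.1956 0.1059] row [0.0065, -0.0221, 0.0354] [0.0089, 0.0168, -0.0009] mm 32 deg 0.9
p [0.4925 0.1899 0.0953] row [0.0066, -0.0297, 0.0494] [0.0089, 0.0168, -0.0009] mm 44 deg 0.9
p [0.4925 0.1853 0.0842] row [0.0068, -0.0359, 0.0642] [0.0089, 0.0168, -0.0009] mm 55 deg 0.9
p [0.4925 0.1819 0.0727] row [0.007, -0.0406, 0.0795] [0.0089, 0.0168, -0.0009] mm 67 deg 0.9
p [0.4925 0.1796 0.061 ] row [0.0072, -0.0438, 0.0951] [0.0089, 0.0168, -0.0009] mm 79 deg 0.9
p [0.4925 0.1785 0.049 ] row [0.0074, -0.0454, 0.1111] [0.0089, 0.0168, -0.0009] mm 90 deg 0.9
0.2 15 [0.124 0.126 0.131]
0.22 125 [0.109 0.119 0.148]
0.24 82 [0.089 0.097 0.108]
0.26 71 [0.07  0.077 0.085]
0.28 99 [0.049 0.055 0.065]
```

Call:
step_arm(
  steps=[
    {"x":0.006,"y":-0.003,"z":0.01,"rx":0.009,"ry":0.017,"rz":0,"claw":-1},
    {"x":0.006,"y":-0.013,"z":0.022,"rx":0.009,"ry":0.017,"rz":0,"claw":-1},
    {"x":0.0065,"y":-0.022,"z":0.035,"rx":0.009,"ry":0.017,"rz":0,"claw":-1},
    {"x":0.0066,"y":-0.03,"z":0.049,"rx":0.009,"ry":0.017,"rz":0,"claw":-1},
    {"x":0.0068,"y":-0.036,"z":0.064,"rx":0.009,"ry":0.017,"rz":0,"claw":-1},
    {"x":0.007,"y":-0.041,"z":0.079,"rx":0.009,"ry":0.017,"rz":0,"claw":-1},
    {"x":0.007,"y":-0.044,"z":0.095,"rx":0.009,"ry":0.017,"rz":0,"claw":-1},
    {"x":0.007,"y":-0.045,"z":0.103,"rx":0.009,"ry":0.017,"rz":0,"claw":-1},
    {"x":0.007,"y":-0.045,"z":0.109,"rx":0.009,"ry":0.017,"rz":0,"claw":-1},
    {"x":0.007,"y":-0.045,"z":0.109,"rx":0.009,"ry":0.017,"rz":0,"claw":-1},
    {"x":0.007,"y":-0.045,"z":0.109,"rx":0.009,"ry":0.017,"rz":0,"claw":-1},
  ],
)

```text
time: 20.15
tool_pos: [0.4908, 0.1786, 0.0496]
tool_rot: [-3.14, -0.004, -3.14]
contact_force: [-5.2, -2.9, 11.5]
opening: 0.0006
grip_force: 5.5
```

```bash
python3 cl.py 0
```

```text
20.15 [0.4908 0.1786 0.0496] [-3.1396 -0.0041 -3.1398] F [-5.2 -2.9 11.5] op 0.0006 grip 5.5
p [0.5  0.17 0.27] row [-0.011, -0.0121, -0.2939] [-0.0026, -0.0053, 0.0023] mm 221 deg 0.3
p [0.4925 0.35   0.27  ] row [-0.0015, 0.2279, -0.2944] [-0.0026, -0.0053, 0.0023] mm 279 deg 0.3
p [0.4925 0.35   0.165 ] row [-0.002, 0.2282, -0.1544] [-0.0026, -0.0053, 0.0023] mm 207 deg 0.3
p [0.4925 0.1785 0.049 ] row [-0.0023, -0.0001, 0.0008] [-0.0026, -0.0053, 0.0023] mm 2 deg 0.3
```

Call:
step_arm(
  steps=[
    {"x":0,"y":0,"z":0.001,"rx":0,"ry":0,"rz":0,"claw":-1},
    {"x":0,"y":0,"z":0.002,"rx":0,"ry":0,"rz":0,"claw":-1},
    {"x":0,"y":0,"z":0.002,"rx":0,"ry":0,"rz":0,"claw":-1},
    {"x":0,"y":0,"z":-0.01,"rx":0,"ry":0,"rz":0,"claw":-1},
    {"x":0,"y":0,"z":-0.05,"rx":0,"ry":0,"rz":0,"claw":-1},
    {"x":0.02,"y":0,"z":-0.1,"rx":0,"ry":0,"rz":0,"claw":-1},
    {"x":0.06,"y":0,"z":-0.15,"rx":0,"ry":0,"rz":0,"claw":-1},
    {"x":0.1,"y":0,"z":-0.2,"rx":0,"ry":0,"rz":0,"claw":-1},
    {"x":0.14,"y":0,"z":-0.25,"rx":0,"ry":0,"rz":0,"claw":-1},
    {"x":0.14,"y":0,"z":-0.25,"rx":0,"ry":0,"rz":0,"claw":-1},
    {"x":0.14,"y":0,"z":-0.25,"rx":0,"ry":0,"rz":0,"claw":-1},
  ],
)

```text
time: 21.07
tool_pos: [0.3865, 0.1798, 0.2405]
tool_rot: [3.141, 0.004, -3.139]
contact_force: [0.3, 0.1, 0.5]
opening: 0.0004
grip_force: 0.0
```

```bash
python3 cl.py|head -1
python3 - <<'E'
from h import *
ims={}
for n in("top","side"):
    ims[n],d=read_camera(n); P=cloud(n,d)[d>0]
    for y in np.arange(.15,.29,.02):
        q=P[(P[:,0]>.487)&(P[:,0]<.498)&(abs(P[:,1]-y)<.01)&(P[:,2]>.01)&(P[:,2]<.2)]
        if len(q):print(n,y.round(3),len(q),np.percentile(q[:,2],[10,50,90]).round(4))
    for q in "petri_stack bench_timer brown_bottle beaker".split():
        m=nets.masks_of(n,q); 
        if m: print(q,np.round(m[0]["box"]))
a=cv2.resize(ims["top"][110:290,170:330],None,fx=2.4,fy=2.4); b=cv2.resize(ims["side"][180:340,230:400],None,fx=2.4,fy=2.4)
h=max(a.shape[0],b.shape[0]); cv2.imwrite("pics/final.png",np.hstack([cv2.copyMakeBorder(x,0,h-x.shape[0],0,0,0) for x in(a,b)]))
E
```

```text
21.07 [0.3865 0.1798 0.2405] [ 3.1405  0.0039 -3.1391] F [0.3 0.1 0.5] op 0.0004 grip 0.0
top 0.15 30 [0.0152 0.0479 0.052 ]
top 0.17 13 [0.0442 0.0486 0.0519]
bench_timer [275. 240. 299. 264.]
brown_bottle [424. 216. 439. 233.]
beaker [173. 179. 194. 192.]
side 0.15 15 [0.0481 0.0494 0.0508]
side 0.17 22 [0.0474 0.0488 0.0502]
side 0.19 18 [0.0481 0.0489 0.0498]
side 0.21 23 [0.0473 0.0486 0.0502]
side 0.23 28 [0.0481 0.0488 0.0501]
side 0.25 27 [0.0473 0.0489 0.0496]
side 0.27 48 [0.0123 0.0476 0.0495]
petri_stack [241. 214. 276. 245.]
bench_timer [352. 226. 376. 244.]
brown_bottle [322. 152. 333. 178.]
beaker [270. 253. 309. 269.]
```

View pics/final.png

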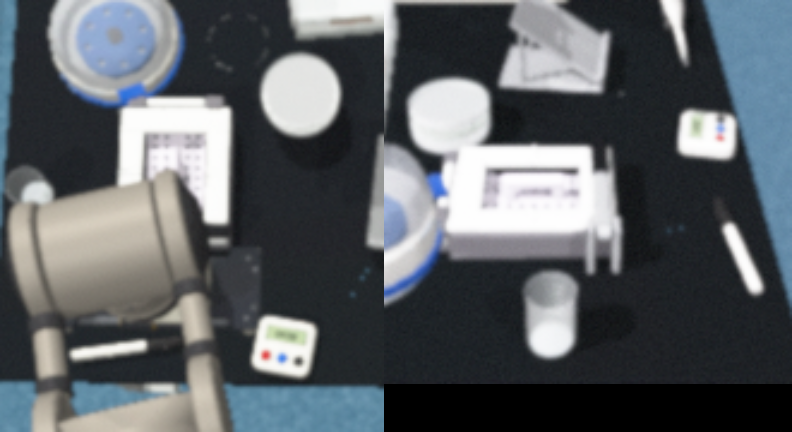

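The final picture shows the lid flat on the cassette (side view about (520,200)), the handle in its window, and the clamp bar down across the front rail (600,190). Its top measures 49 mm along its whole length. The bystanders still stand where they were.

```bash
python3 -c "
from cell import robot
print(robot.hand_in())"
```

```text
the job is handed in; nothing more can be done
None
```

The separator lies flat in the cassette's pocket on the gel plate, the lid is shut and the clamp bar is fully down on it. The bystanders still stand where they were, and the job was handed in at about 21 s of the 72 s allowed (no verdict came back).

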